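# Lock off the isolator, then walk the power supply forward

## Robot

A 6-joint arm with a two-finger parallel gripper is mounted at the origin on the work surface. World frame = base frame: x ahead of the robot, y to its left, z up, the work surface at z = 0. Lengths are in m, angles in rad, forces in N, time in s.
With the tool pointing down it reaches from about 0.3 to 0.775 m from the base axis. Payload 14.6 kg.
Tool frame: the origin (TCP) lies at the very end of the fingers, on their centre line; the grasp point (between the pads) lies 19 mm behind it; y points along the fingers, z is the direction in which the jaws open and shut, and the axes are right-handed (so a half turn about y gives the same grasp; the last joint's range is limited). The gripper opens to 94 mm and grips with 3 to 60 N. Pads are 16 mm wide; open, the fingers measure 119 mm over their backs; the gripper's body (75 mm by 177 mm) begins 78 mm behind the grasp point.
Start: joints at [-1.168, 0.3, 1.521, -0, 1.321, -0.067], TCP at [0.249, -0.49, 0.205] pointing down, gripper open.
Joint ranges: [-3.03, 3.03], [-0.79, 2.21], [0.23, 2.52], [-1.04, 4.18], [0, 3.07], [-2.55, 2.55]. Speed limits (rad/s): [2.22, 2.22, 2.57, 3.14, 3.14, 3.14].

## Interface

Orientations are given as [roll, pitch, yaw] about the fixed x, y, z axes, in that order (R = Rz(yaw) Ry(pitch) Rx(roll)).
In Python, from station import get_obs, camera, job gives the robot as it stands.
- The arm moves only by the tool step_arm, never from a script. Its argument "targets" is a list of rows, each a list of 6 numbers: the shift along the tool's x, y, z in mm, then the turn, a rotation vector about the tool's x, y, z in degrees. In form: [[dx, dy, dz, rx, ry, rz], ...]. A call has 1 to 12 rows; each row shifts and turns the commanded pose from where the row before left it, along the tool's axes as they then stand; what a row does not reach is not made up. A row lasts 1/8 s, in which the tool goes at most 62.5 mm and 10.7 degrees, less where a joint would pass 70% of its speed; a pose out of reach is approached as far as the arm can. A call is refused whole if a number of a shift passes 62.5 or a number of a turn 10.7, either way. A call with a gripper value outside its range is refused whole. "gripper" is the opening, from -1 (shut) to 1 (fully open), set as the call begins (left out, the last holds). The fingers move at their own pace and stop on an object; "squeeze" is the grip in N (left out, the last holds). Time passes only in rows, so rows that do not move let the fingers close. It gives the time, the measured TCP pose, the force and the opening at its end, in the units of the state.
- get_obs(): the state, without advancing time (a new reading comes with each control period).
- camera(name): name is "scene" or "side" or "wrist"; returns a dict with "pixels" (400x640x3 uint8, red, green, blue), "intrinsics" (3x3 intrinsics, pixels), "R" (3x3) and "t" (3): a world point X has camera coordinates R X + t; the wrist camera has in their place "tool_from_camera" (4x4, takes a point from camera to tool coordinates, whose origin is the TCP and whose axes are the tool frame's). Camera axes: x right, y down, z forward; pixel columns grow to the right and rows downward; lengths in m; the calibration is good to about 2 mm. A picture is of the moment at which its call begins: read the wrist's pose just before it. There is no depth.
- job.hand_in(): hands the job in, once; it reports no verdict.
The state is a dict: "time_s": time; "qpos": joint angles; "joint_vel": joint speeds; "tau": joint torques, N m; "ee_pos": TCP position; "eef_rot": TCP orientation; "force": force on the tool from outside, world axes, zero at the start; "moment": the same for the moment, N m; "grip_width": finger opening in m.
Only numpy, scipy, OpenCV 4.12 (cv2) and the standard library are available. Lean on these libraries where they do the work, as an engineer would, in place of code of your own. Each camera call takes 0.05 s, during which the arm holds its last target.

## Task

Turn the isolator's black lever anticlockwise (as you face the panel) fully to off, pointing left, and then swing the steel lockout hasp beside it fully out until it stands square to the panel. With the supply locked off, walk the heavy power supply forward, the way its blue front panel faces, with short alternate pushes on its two rear corners until its front is flush against the raised lip of its base plate and it still stands fully on the plate; never let it slew more than 20 degrees from square to the plate, and do not touch the fan housing in the middle of its rear. Leave the other things on the bench where they are.

Things in the scene. Friction and masses are not known exactly. Their poses are not given: they have to be found in the camera images.
- isolator: Grey switch box on a dark stand, fixed, left or right on the bench. Origin at bench level; x from its front (low) edge to its rear, y left as one faces the panel, z up; it faces away from the robot, its x pointing about along world -x. Panel face 240 (y) x 190 mm, centre 102 mm above the origin, leaning back 30 degrees. In this frame 'up the panel' is (cos30, 0, sin30), 'out' (the face normal) is (-sin30, 0, cos30).
- handle (a joint): Turn of the black lever about the face normal: 0 = on (points up the panel), 1.571 = off, its end stop (points left, the isolator's +y); grows anticlockwise as seen facing the panel. Starts at 0 to 0.3. Friction about 0.22 N m; stays where it is left.
- handle_hub (a point): On the lever's turning axis, at half the lever bar's height: 34 mm out from the face, 20 mm down the panel and 25 mm left of the face centre. Below it is a round hub 48 mm across, 21 mm high.
- handle_grip (a point): In the middle of the lever bar, 55 mm from the axis, 34 mm out from the face; moves with the lever. The bar reaches from 20 mm behind the axis to 76 mm beyond it, is 18 mm wide and 28 mm high (20 to 48 mm out from the face), free underneath. Site x runs along the lever away from the hub, z out of the panel.
- hasp (a joint): Swing of the steel hasp about its hinge, which runs along the isolator's y: 0 = flat on the panel, free end pointing down the panel; 1.571 = standing square out from the panel, its end stop. Starts at 0 to 0.2. Friction about 0.1 N m holds it at any angle.
- hasp_hinge (a point): Centre of the hasp's hinge, 7 mm out from the face, 35 mm up the panel and 80 mm to the right of the face centre.
- hasp_lug (a point): In the block-shaped lug upturned at the hasp's free end: 73 mm from the hinge along the strip, 22 mm to its outer side. Strip 80 long, 30 wide (isolator y), 5 mm thick; lug 14 mm along the strip, 30 wide, its top 40 mm out from the face when flat. It swings out and up the panel. Pinched across its 30 mm width it pivots between the fingers.
- plate: Aluminium base plate, fixed, on the side opposite the isolator; 4 mm thick with a lip 18 mm high along its front edge. Front away from the robot. Origin at bench level, x from front to rear (about world -x), y left as seen from its front. It spans x -165 (front) to +75 mm, y -115 to +115 mm. The lip's rear face, which the power supply must meet, is at x = -150 mm.
- psu: Power supply: cream steel case with blue front panel, 110 deep (x) x 180 wide (y) x 70 mm high, 1.2 to 2 kg, flat-bottomed, loose on the plate. Origin under its centre, 4 mm above the bench; x to its rear (robot side), y left as seen from its front. Its front starts 50 to 75 mm short of the lip, up to 7 degrees askew. Too wide to grip.
- psu_fan: Black fan housing, part of the power supply, in the middle of its rear face: 88 mm wide, 46 mm high (8 to 54 mm above the underside), stands 16 mm out of the rear face; it is not to be touched. Origin on the rear face at its centre. Leaves 46 mm of bare rear face at each corner.
- psu_front_left (a point): Lower front corner of the power supply at its +y side (55 mm ahead of its origin, 90 mm to the side).
- psu_front_right (a point): Lower front corner of the power supply at its -y side.
- psu_rear_left (a point): Point on the bare rear face near the +y corner, 72 mm from the middle, 35 mm above the underside: where to push.
- psu_rear_right (a point): The same near the -y corner.
- beaker: Open glass beaker, 60 mm across, 90 mm tall; bystander, origin at its foot.
- bottle_a: Clear glass solvent bottle, 80 mm across, 180 mm tall; bystander, origin at its foot.
- bottle_b: Amber glass bottle, 72 mm across, 150 mm tall; bystander, origin at its foot.
- mouse: Black computer mouse, 105 x 58 x 26 mm; bystander, origin under its centre.
- vial_rack: White vial rack with two rows of small vials, 100 x 60 mm, 55 mm tall; bystander, origin under its centre.
- spanner: Steel spanner 160 mm long lying on the bench; bystander.
- notepad: Paper pad 140 x 100 x 12 mm; bystander, origin under its centre.

How it is judged:
By the outcome, as a careful person would: the job done as asked, in the order asked, and still so for the second after the job is handed in, with the robot touching nothing.
It also fails if it takes over 67 s, if anything falls off the work surface, if the arm or the gripper's body presses on something with over 40 N, if the wrist force passes 120 N, or if a joint passes its speed limit or range.

## Working session

There is one attempt and no reset: what is moved stays moved. The work goes in short steps, Python scripts to look and compute and a tool call to move; the robot and the scene stay as the last step left them, time stands still between calls to the robot, and variables do not carry over. Pictures are saved under pics/ and viewed, and the job is handed in when it is done.

Besides the shell and the picture viewer there is one more tool, called after "Request:" as name(argument=value, ...), one argument or row to a line, values as JSON. step_arm: Moves the arm, as the interface text tells. Its arguments: {"type":"object","properties":{"targets":{"type":"array","items":{"type":"array","items":{"type":"number"}}},"gripper":{"type":"number"},"squeeze":{"type":"number"}},"required":["targets"]}

```bash
mkdir -p pics; ls
python3 - <<'E'
from station import get_obs,camera
import cv2
o=get_obs();print(o)
for n in("scene","side","wrist"):
    c=camera(n);cv2.imwrite(f"pics/{n}0.png",c["pixels"][:,:,::-1])
    print(n,c["intrinsics"],c.get("R"),c.get("t"),c.get("tool_from_camera"))
E
```

```text
pics
{'time_s': 0.0, 'qpos': array([-1.16756213e+00,  3.00489788e-01,  1.52161511e+00, -3.86426149e-06,
        1.32071896e+00, -6.66128033e-02]), 'joint_vel': array([ 0.0002763 , -0.00044768,  0.00066121, -0.0014114 ,  0.00095834,
        0.00046828]), 'tau': array([-1.04443534e-03, -5.31805229e+01, -3.52738488e+01,  7.07819802e-02,
        2.43476004e-02, -5.79041625e-05]), 'ee_pos': array([ 0.24889134, -0.49014478,  0.20486169]), 'eef_rot': array([-1.57202505e+00,  7.82188883e-05, -2.67174474e+00]), 'force': array([ 0.19822335, -0.27022779,  0.17697734]), 'moment': array([ 0.05049664, -0.03501897,  0.04042672]), 'grip_width': 0.09385018771942324}
scene [[431.87741229   0.         328.13475692]
 [  0.         431.87741229 196.64794801]
 [  0.           0.           1.        ]] [[ 0.82117563  0.57066028  0.00417369]
 [ 0.43885721 -0.62680318 -0.64383392]
 [-0.36479437  0.53053239 -0.76515388]] [-0.47662553 -0.15125891  1.63769023] None
side [[463.8599811    0.         315.14472602]
 [  0.         463.8599811  196.70930852]
 [  0.           0.           1.        ]] [[ 0.62667118 -0.77919588 -0.01170503]
 [-0.51609248 -0.40372144 -0.75541879]
 [ 0.58389364  0.47944007 -0.65513773]] [-0.32955282  0.36269264  1.35299602] None
wrist [[281.10652223   0.         318.61578412]
 [  0.         281.10652223 197.10884066]
 [  0.           0.           1.        ]] None None [[-1.73920392e-03  9.64658185e-01  2.63498692e-01 -7.62492516e-02]
 [ 6.56402036e-04 -2.63497932e-01  9.64659737e-01 -1.80086241e-01]
 [ 9.99998272e-01  1.85070108e-03 -1.74926960e-04  7.19221740e-04]
 [ 0.00000000e+00  0.00000000e+00  0.00000000e+00  1.00000000e+00]]
```

View pics/scene0.png

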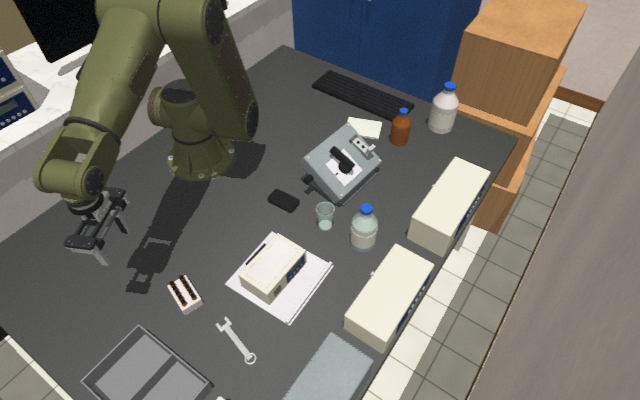

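View pics/side0.png

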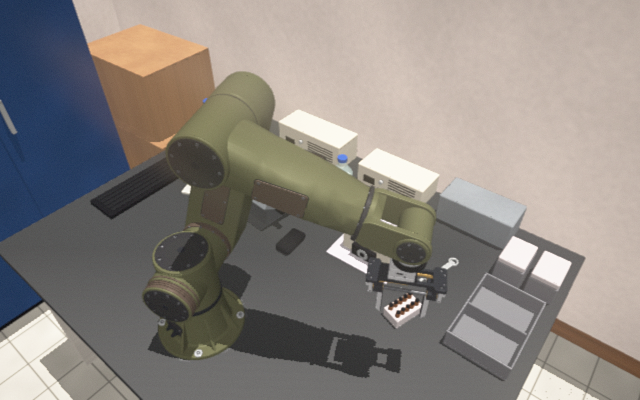

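View pics/wrist0.png

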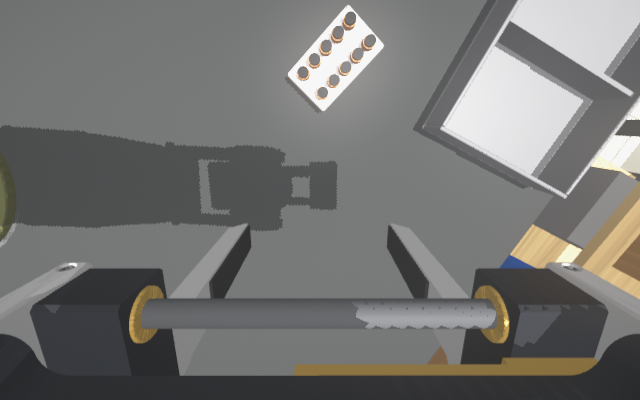

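Run:
```python
import cv2
a=cv2.imread("pics/scene0.png")
cv2.imwrite("pics/z1.png",cv2.resize(a[110:210,290:410],None,fx=6,fy=6,interpolation=cv2.INTER_CUBIC))
cv2.imwrite("pics/z2.png",cv2.resize(a[220:330,215:345],None,fx=6,fy=5.4,interpolation=cv2.INTER_CUBIC))
```

```text
(no output)
```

View pics/z1.png

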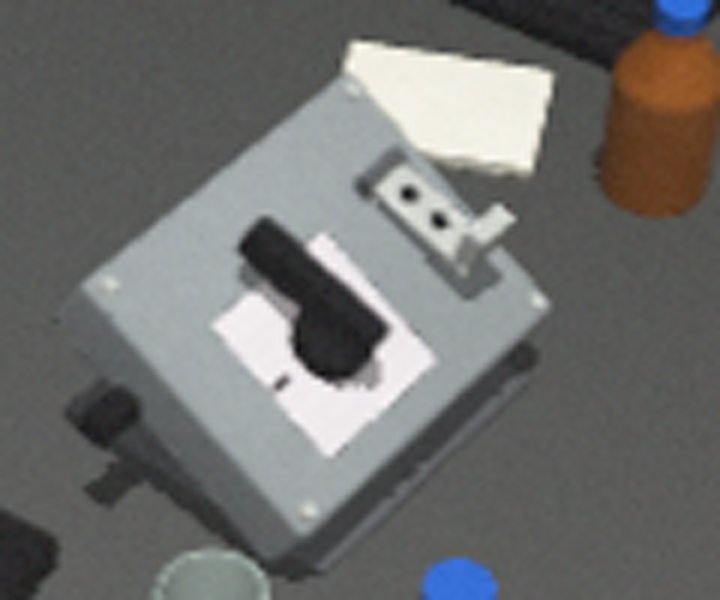

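View pics/z2.png

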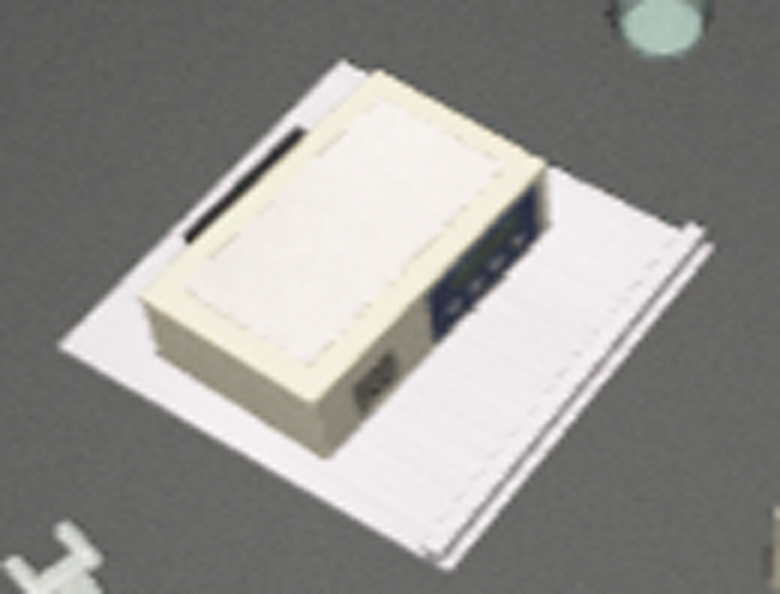

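```bash
cat > h.py <<'E'
import numpy as np
K=np.array([[431.87741229,0,328.13475692],[0,431.87741229,196.64794801],[0,0,1]])
R=np.array([[0.82117563,0.57066028,0.00417369],[0.43885721,-0.62680318,-0.64383392],[-0.36479437,0.53053239,-0.76515388]])
t=np.array([-0.47662553,-0.15125891,1.63769023])
def ray(uv,z):
    d=R.T@np.linalg.inv(K)@np.array([uv[0],uv[1],1.]);c=-R.T@t
    return c+d*(z-c[2])/d[2]
def proj(X):
    p=K@(R@np.asarray(X)+t);return p[:2]/p[2]
E
python3 - <<'E'
from h import *
np.set_printoptions(precision=4,suppress=True)
f=lambda p,o,s:(o[0]+(p[0]+.5)/s[0]-.5,o[1]+(p[1]+.5)/s[1]-.5)
A=lambda p:f(p,(290,110),(6,6)); B=lambda p:f(p,(215,220),(6,5.4))
for n,p,z in[("UR",(345,78),.1495),("DR",(552,303),.0545),("DL",(278,560),.0545),("UL",(73,300),.1495),]:
    print(n,ray(A(p),z))
for n,p,z in [("sUR",(352,88),.1495-.007),("sDR",(540,300),.0545+.007),("sDL",(308,510),.0545+.007),("sUL",(110,285),.1425)]: print(n,ray(A(p),z))
for n,p in[("ps rear+y",(375,70)),("front+y",(545,165)),("front-y",(318,402)),("rear-y",(143,300))]: print(n,ray(B(p),.074))
for n,p,z in[("pl rear+y",(343,60),.004),("rear-y",(60,347),.004),("lip front -y",(447,570),.0),("lip front +y",(712,248),.01),("lip rear top -y",(425,545),.018),("lip rear top +y",(690,222),.018)]: print(n,ray(B(p),z))
E
```

```text
UR [0.4329 0.3296 0.1495]
DR [0.5886 0.3247 0.0545]
DL [0.5657 0.0658 0.0545]
UL [0.4126 0.0884 0.1495]
sUR [0.437  0.3315 0.1425]
sDR [0.5845 0.3163 0.0615]
sDL [0.5623 0.1002 0.0615]
sUL [0.4179 0.1149 0.1425]
ps rear+y [ 0.4925 -0.148   0.074 ]
front+y [ 0.6017 -0.1494  0.074 ]
front-y [ 0.602  -0.3239  0.074 ]
rear-y [ 0.4961 -0.3259  0.074 ]
pl rear+y [ 0.4371 -0.1171  0.004 ]
rear-y [ 0.4462 -0.3478  0.004 ]
lip front -y [ 0.6821 -0.3379  0.    ]
lip front +y [ 0.6782 -0.1133  0.01  ]
lip rear top -y [ 0.6712 -0.3387  0.018 ]
lip rear top +y [ 0.662  -0.1097  0.018 ]
```

```bash
cat >> h.py <<'E'
def iso(c,b):
    X=np.array([-np.cos(b),-np.sin(b),0]);Y=np.array([np.sin(b),-np.cos(b),0]);Z=np.array([0,0,1.])
    c30,s30=np.cos(np.pi/6),.5
    up=c30*X+s30*Z; out=-s30*X+c30*Z
    return np.array([c[0],c[1],.102]),up,Y,out
def P(c,b,u,l,o):
    C,up,Y,out=iso(c,b); return C+u*up+l*Y+o*out
E
python3 - <<'E'
from h import *
import cv2
a=cv2.resize(cv2.imread("pics/scene0.png")[110:210,290:410],None,fx=6,fy=6,interpolation=cv2.INTER_CUBIC)
for c,b,col in[((.5004,.2157),-.095,(0,0,255)),((.5,.2066),-.09,(0,255,0))]:
    pts=[(.095,.12,0),(.095,-.12,0),(-.095,-.12,0),(-.095,.12,0),(-.02,.025,.048),(-.02,.025,.02),(.035,-.08,.007),(.035,-.095,.007),(.035,-.065,.007),(.056,.025,.048)]
    for p in pts:
        q=proj(P(c,b,*p)); q=((q-[290,110]+.5)*6-.5).astype(int); cv2.circle(a,tuple(int(v) for v in q),4,col,-1)
cv2.imwrite("pics/z3.png",a)
E
```

```text
(no output)
```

View pics/z3.png

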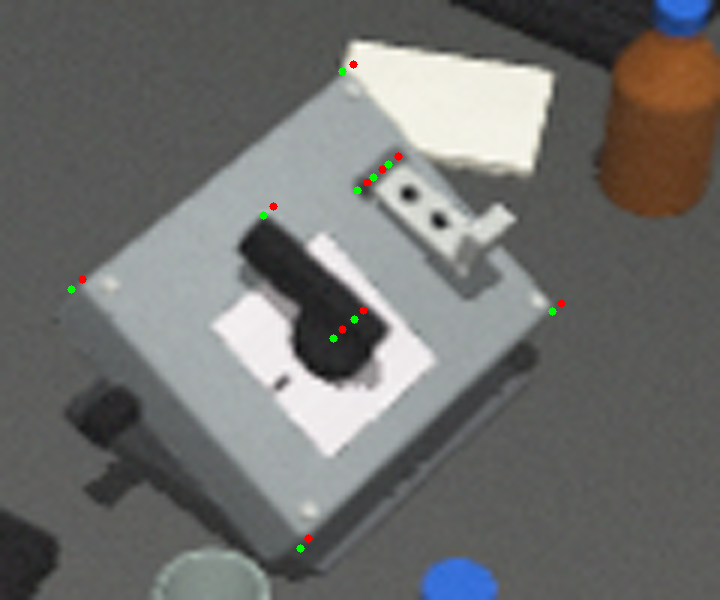

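```bash
cat >> h.py <<'E'
from scipy.spatial.transform import Rotation as Ro
def cur():
    from station import get_obs
    o=get_obs(); return o,np.array(o["ee_pos"]),Ro.from_euler("xyz",o["eef_rot"])
def goalR(c,b):
    C,up,Y,out=iso(c,b); return Ro.from_matrix(np.column_stack([up,-out,Y]))
def rel(p,Rg):
    o,p0,R0=cur()
    return R0.inv().apply(np.asarray(p)-p0)*1000, np.degrees((R0.inv()*Rg).as_rotvec())
IC=(.500,.209);IB=-.09
E
python3 - <<'E'
from h import *
np.set_printoptions(precision=4,suppress=True)
for n,uv,z in[("bottle_a foot",(363,246),0),("bottle top",(366,209),.18),("beaker foot",(325,227),0),("amber",(400,142),0),("mouse",(284,201),.013),("vial",(185,295),.03),("spanner",(235,340),0)]: print(n,ray(uv,z))
print(rel(P(IC,IB,0,0,.16),goalR(IC,IB)),P(IC,IB,0,0,.16))
E
```

```text
bottle_a foot [0.7123 0.0056 0.    ]
bottle top [0.7054 0.0107 0.18  ]
beaker foot [ 0.5696 -0.0027  0.    ]
amber [0.5743 0.503  0.    ]
mouse [ 0.3965 -0.0009  0.013 ]
vial [ 0.392  -0.4463  0.03  ]
spanner [ 0.587 -0.456  0.   ]
(array([-608.201 ,  -35.0867, -467.4055]), array([ -8.3462,  31.3394, -29.1965])) [0.5797 0.2018 0.2406]
```

Request:
step_arm(
  targets=[
    [0, -50, 0, 0, 0, 0],
    [0, -50, 0, 0, 0, 0],
    [-50, -40, -30, -1.7, 6.3, -5.8],
    [-50, 0, -30, -1.7, 6.3, -5.8],
    [-50, 0, -30, -1.7, 6.3, -5.8],
    [-50, 0, -30, -1.7, 6.3, -5.8],
    [-50, 0, -30, -1.7, 6.3, -5.8],
    [-20, 0, -60, 0, 0, 0],
    [-20, 0, -60, 0, 0, 0],
  ],
  gripper=-1,
)

```text
time_s: 1.27
ee_pos: [0.4867, -0.1752, 0.2724]
eef_rot: [-1.574, -0.523, 3.049]
force: [0.4, 0.5, 0.8]
grip_width: 0.0074
```

Run:
```python
from h import *
o,p,r=cur();print(p,o["force"],o["grip_width"],o["qpos"])
print(rel(P(IC,IB,0,0,.16),goalR(IC,IB)))
```

```text
[ 0.48668751 -0.17516235  0.27238506] [0.40008666 0.53517744 0.78847937] 0.007398817016136738 [-0.35080631  0.50931675  1.16002512 -0.13660738  1.97804266  1.2911641 ]
(array([-6.60616050e+01, -2.76170076e-01, -3.83931251e+02]), array([ 0.22346069, -0.10622295, -0.02953285]))
```

Request:
step_arm(
  targets=[
    [-9, 0, -55, 0, 0, 0],
    [-9, 0, -55, 0, 0, 0],
    [-9, 0, -55, 0, 0, 0],
    [-9, 0, -55, 0, 0, 0],
    [-10, 0, -55, 0, 0, 0],
    [-10, 0, -55, 0, 0, 0],
    [-10, 0, -54, 0, 0, 0],
    [0, 0, 0, 0, 0, 0],
    [0, 0, 0, 0, 0, 0],
  ],
)

```text
time_s: 2.4
ee_pos: [0.5787, 0.1996, 0.2415]
eef_rot: [-1.572, -0.521, 3.049]
force: [0.2, -1.9, 0.2]
grip_width: 0.0003
```

Run:
```python
from h import *
from station import camera
import cv2
o,p,r=cur();print(p,o["force"],o["grip_width"],o["qpos"])
print(rel(P(IC,IB,0,0,.16),goalR(IC,IB)))
c=camera("wrist");cv2.imwrite("pics/w1.png",c["pixels"][:,:,::-1])
```

```text
[0.57873832 0.19956852 0.24147198] [ 0.19775316 -1.93178918  0.18510531] 0.000316874267781103 [0.20638995 0.75268988 0.84886585 0.16668943 2.03589976 1.90734371]
(array([-1.08231967,  0.42934665, -2.31757654]), array([ 0.17061389, -0.12773754, -0.13238164]))
```

View pics/w1.png

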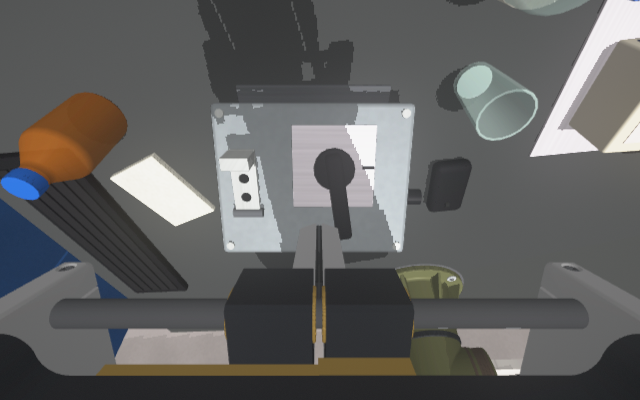

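```bash
cat >> h.py <<'E'
Kw=np.array([[281.10652223,0,318.61578412],[0,281.10652223,197.10884066],[0,0,1]])
T=np.array([[-1.73920392e-03,9.64658185e-01,2.63498692e-01,-7.62492516e-02],[6.56402036e-04,-2.63497932e-01,9.64659737e-01,-1.80086241e-01],[9.99998272e-01,1.85070108e-03,-1.74926960e-04,7.19221740e-04],[0,0,0,1]])
def wray(uv):  # ray in tool frame: origin, dir
    d=T[:3,:3]@np.linalg.inv(Kw)@np.array([uv[0],uv[1],1.]); return T[:3,3],d
def wplane(uv,p0,R0,q,n): # world intersection w/ plane
    o,d=wray(uv); o=p0+R0.apply(o); d=R0.apply(d); return o+d*(n@(q-o))/(n@d)
E
python3 - <<'E'
from h import *
np.set_printoptions(precision=4,suppress=True)
o,p0,R0=cur()
C,up,Y,out=iso(IC,IB)
for n,uv,h in[("DR",(212,105),0),("DL",(414.5,104),0),("UL",(403,251),0),("UR",(225,252),0),("hubtop",(334,168),.048),("levertip",(344,238),.048),("lugDR",(222,152),.04),("lugDL",(257,152),.04),("hingeR",(235,216),.012),("hingeL",(263,216),.012)]:
    X=wplane(uv,p0,R0,C+h*out,out)-C
    print(n,X@up,X@Y,X[2]+.102)
E
```

```text
DR -0.09278115571890536 -0.12031984548023586 0.055609422140547315
DL -0.09355077374223045 0.11346882761231201 0.05522461312888477
UL 0.0914737384384346 0.11448590474146936 0.1477368692192173
UR 0.09313950777693436 -0.121652316046171 0.14856975388846713
hubtop -0.0270709335868959 0.019279712798193675 0.13003375258820515
levertip 0.05220787161917083 0.031554063975315606 0.16967315519123846
lugDR -0.04300326890201725 -0.0998003617448731 0.11513938170036894
lugDL -0.042976254765434284 -0.06248802758774086 0.1151528887686604
hingeR 0.03853118696516678 -0.10053601431251194 0.13165789832799665
hingeL 0.03852101804817893 -0.06587208004370335 0.13165281386950273
```

```bash
sed -i 's/^IC=.*/IC=(.5,.2115);IB=-.09/' h.py
cat >> h.py <<'E'
def pc():
    o,p,r=cur(); C,up,Y,out=iso(IC,IB); d=(p-C)*1000
    f=o["force"]; print("t",o["time_s"],"panel up,left,out",np.round([d@up,d@Y,d@out],1),"F up,left,out",np.round([f@up,f@Y,f@out],1),"Fz",f[2],"w",o["grip_width"], "turn",np.round(np.degrees((r.inv()*goalR(IC,IB)).as_rotvec()),1))
E
python3 -c "
from h import *
pc()
o,p0,R0=cur()
C,up,Y,out=iso(IC,IB)
for uv,h in [((334,168),.021),((334,168),.048),((344,238),.048),((240,156),.04)]:
    X=wplane(uv,p0,R0,C+h*out,out)-C;print(X@up,X@Y)
"
```

```text
t 2.45 panel up,left,out [  1.    5.3 160.9] F up,left,out [ 0.1 -0.2  0.3] Fz 0.3339499396562663 w 0.0005942444142061862 turn [ 0.2 -0.2 -0.2]
-0.022870720181483367 0.023143603295993444
-0.027247315150056947 0.021775288249760764
0.0520618759380284 0.034054343924960755
-0.03892667555041832 -0.07846311065243822
```

Request:
step_arm(
  targets=[
    [39, 30, -8, 0, 0, 0],
    [0, 40, 0, 0, 0, 0],
    [0, 40, 0, 0, 0, 0],
    [0, 25, 0, 0, 0, 0],
    [0, 0, 0, 0, 0, 0],
  ],
)

```text
time_s: 3.08
ee_pos: [0.4784, 0.2165, 0.1439]
eef_rot: [-1.572, -0.522, 3.048]
force: [0.3, 0.2, 0.8]
grip_width: 0.0007
```

Run:
```python
from h import *
from station import camera
import cv2
pc()
c=camera("wrist");cv2.imwrite("pics/w2.png",c["pixels"][:,:,::-1])
```

```text
t 3.075 panel up,left,out [40.  -3.1 25.3] F up,left,out [ 0.2 -0.2  0.8] Fz 0.773186896751672 w 0.0006821362150247139 turn [ 0.2 -0.2 -0.1]
```

View pics/w2.png

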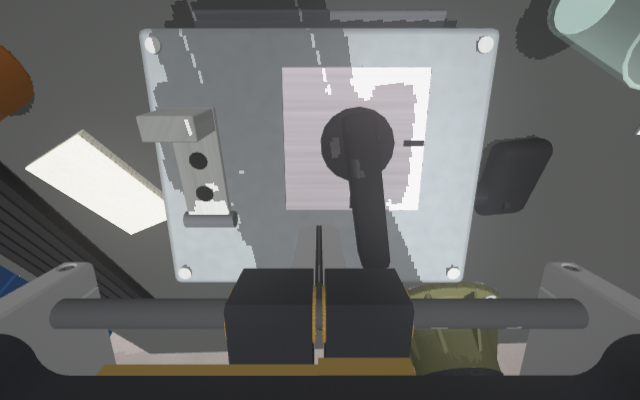

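Request:
step_arm(
  targets=[
    [-1, 0, 7, 0, 0, 0],
    [-1, 0, 7, 0, 0, 0],
    [1, 0, 10, 0, 0, 0],
    [1, 0, 9, 0, 0, 0],
    [-3, 0, 12, 0, 0, 0],
    [-5, 0, 12, 0, 0, 0],
    [-6, 0, 8, 0, 0, 0],
    [-7, 0, 7, 0, 0, 0],
    [-7, 0, 5, 0, 0, 0],
    [-7, 0, 4, 0, 0, 0],
    [-6, 0, 1, 0, 0, 0],
    [0, 0, 0, 0, 0, 0],
  ],
)

```text
time_s: 4.62
ee_pos: [0.5072, 0.1323, 0.1232]
eef_rot: [-1.572, -0.52, 3.049]
force: [-0.7, -0.3, -0.7]
grip_width: 0.0006
```

Run:
```python
from h import *
from station import camera
import cv2
pc()
c=camera("wrist");cv2.imwrite("pics/w3.png",c["pixels"][:,:,::-1])
```

```text
t 4.625 panel up,left,out [-1.7 78.2 25.4] F up,left,out [ 0.2  0.4 -0.9] Fz -0.6651603498177939 w 0.000610108334881891 turn [ 0.2 -0.1 -0.2]
```

View pics/w3.png

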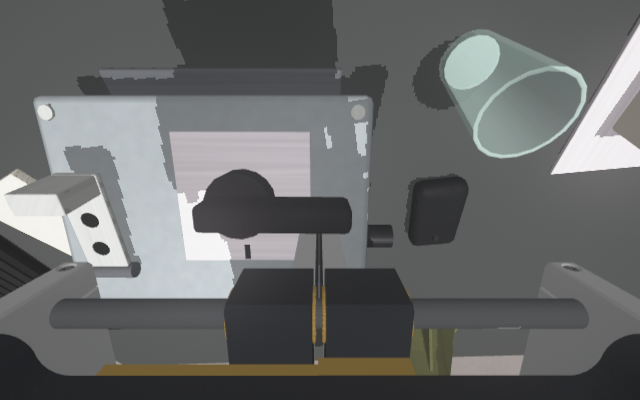

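Request:
step_arm(
  targets=[
    [-2, 0, 0, 0, 0, 0],
    [-2, 0, 0, 0, 0, 0],
    [0, 0, 0, 0, 0, 0],
  ],
)

```text
time_s: 5.05
ee_pos: [0.5084, 0.1324, 0.1227]
eef_rot: [-1.572, -0.526, 3.05]
force: [-17.7, -1.5, 12.9]
grip_width: 0.0007
```

```bash
python3 -c "
from h import *
pc()"
```

```text
t 5.05 panel up,left,out [-3.1 78.  25.7] F up,left,out [21.6  3.1  2.4] Fz 12.882556587220982 w 0.0007301079376786875 turn [ 0.1 -0.1  0.2]
```

Request:
step_arm(
  targets=[
    [10, 0, 0, 0, 0, 0],
    [5, -50, 0, 0, 0, 0],
    [0, -50, 0, 0, 0, 0],
    [-17, 0, -53, 0, 0, 0],
    [-17, 0, -53, 0, 0, 0],
    [-16, 0, -52, 0, 0, 0],
    [0, 0, 0, 0, 0, 0],
    [0, 0, 0, 0, 0, 0],
  ],
  gripper=0.2,
)

```text
time_s: 6.05
ee_pos: [0.6047, 0.2817, 0.1913]
eef_rot: [-1.573, -0.52, 3.049]
force: [0.4, -0.7, 0.9]
grip_width: 0.0564
```

Run:
```python
from h import *
from station import camera
import cv2
pc()
c=camera("wrist");cv2.imwrite("pics/w4.png",c["pixels"][:,:,::-1])
c=camera("scene");cv2.imwrite("pics/s4.png",cv2.resize(c["pixels"][110:210,290:410,::-1],None,fx=6,fy=6,interpolation=cv2.INTER_CUBIC))
```

```text
t 6.05 panel up,left,out [-40.2 -79.3 126.3] F up,left,out [0.1 0.6 1. ] Fz 0.8994517829827929 w 0.05638188677269391 turn [ 0.2 -0.1 -0.2]
```

View pics/w4.png

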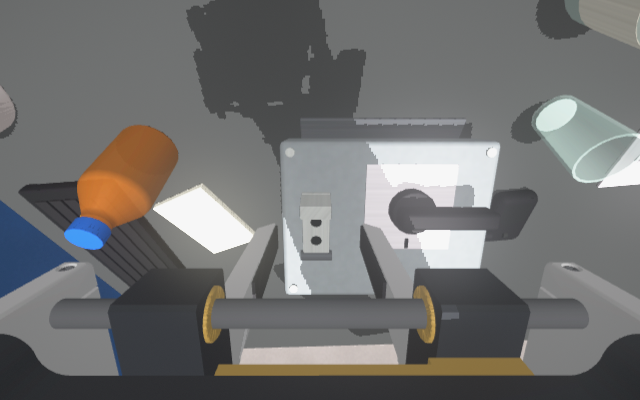

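View pics/s4.png

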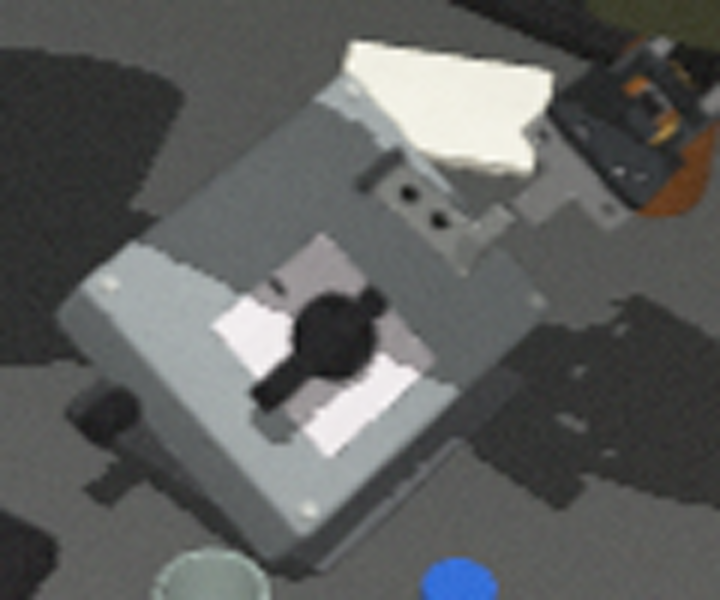

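```bash
cat >> h.py <<'E'
def wproj(X):
    o,p0,R0=cur(); q=R0.inv().apply(np.asarray(X)-p0); q=T[:3,:3].T@(q-T[:3,3]); q=Kw@q; return q[:2]/q[2]
def hasp(th,s,n,l=0): # mm -> panel (up,left,out) mm
    return np.array([35-s*np.cos(th)+n*np.sin(th),-80+l,7+s*np.sin(th)+n*np.cos(th)])
E
python3 - <<'E'
from h import *
import cv2
a=cv2.imread("pics/w4.png")[170:280,260:380]
cv2.imwrite("pics/w4z.png",cv2.resize(a,None,fx=5,fy=5,interpolation=cv2.INTER_CUBIC))
for th in(0,.1,.2):
    print(th,[np.round((wproj(P(IC,IB,*(hasp(th,s,n,-15)/1000)))-[260,170])*5) for s,n in((80,2.5),(80,33),(66,33),(66,2.5))], hasp(th,73,22))
E
```

```text
0 [array([217.,  93.]), array([208., 128.]), array([210., 196.]), array([218., 154.])] [-38. -80.  29.]
0.1 [array([215., 104.]), array([206., 157.]), array([208., 224.]), array([217., 165.])] [-35.4389689  -80.          36.17793105]
0.2 [array([213., 120.]), array([204., 191.]), array([206., 255.]), array([215., 179.])] [-32.1741349  -80.          43.06432586]
```

View pics/w4z.png

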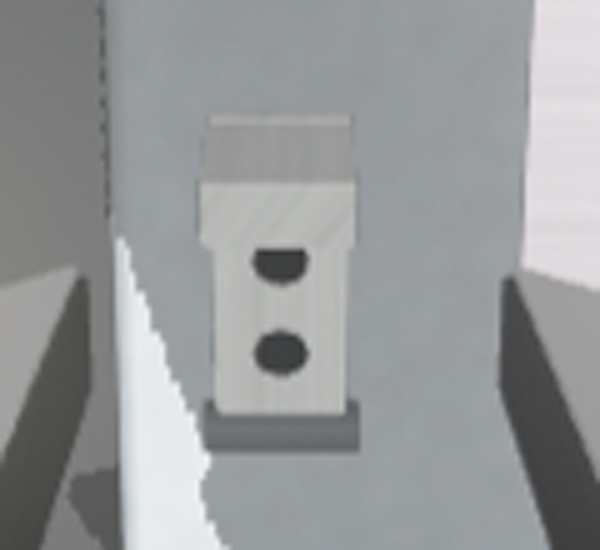

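Request:
step_arm(
  targets=[
    [7, 30, -1.5, 0, 0, 0],
    [0, 36, 0, 0, 0, 0],
    [0, 35, 0, 0, 0, 0],
    [0, 0, 0, 0, 0, 0],
  ],
)

```text
time_s: 6.65
ee_pos: [0.5477, 0.288, 0.1068]
eef_rot: [-1.572, -0.523, 3.048]
force: [-0.8, -0.5, 0.9]
grip_width: 0.0563
```

Request:
step_arm(
  targets=[
    [0, 0, 0, 0, 0, 0],
    [0, 0, 0, 0, 0, 0],
    [0, 0, 0, 0, 0, 0],
    [0, 0, 0, 0, 0, 0],
    [0, 0, 0, 0, 0, 0],
  ],
  gripper=-1,
  squeeze=15,
)

```text
time_s: 7.28
ee_pos: [0.5497, 0.2901, 0.1078]
eef_rot: [-1.576, -0.518, 3.051]
force: [5.4, 8.0, 1.6]
grip_width: 0.0299
```

Run:
```python
from h import *
from station import camera
import cv2
pc()
c=camera("wrist");cv2.imwrite("pics/w5.png",c["pixels"][:,:,::-1])
a=hasp(.18,73,22)
for th in(.4,.65,.9,1.15,1.4,1.571,1.62):
    b=hasp(th,73,22); print(th,np.round(b-a,1)); a=b
```

```text
t 7.275 panel up,left,out [-33.8 -82.7  26.3] F up,left,out [-3.2 -8.5  3.7] Fz 1.589618237789568 w 0.029941940603808004 turn [ 0.3 -0.  -0.3]
0.4 [ 9.2  0.  14. ]
0.65 [13.9  0.  13. ]
0.9 [16.7  0.   9.2]
1.15 [18.4  0.   4.8]
1.4 [19.   0.   0.1]
1.571 [12.7  0.  -2.7]
1.62 [ 3.5  0.  -1.2]
```

View pics/w5.png

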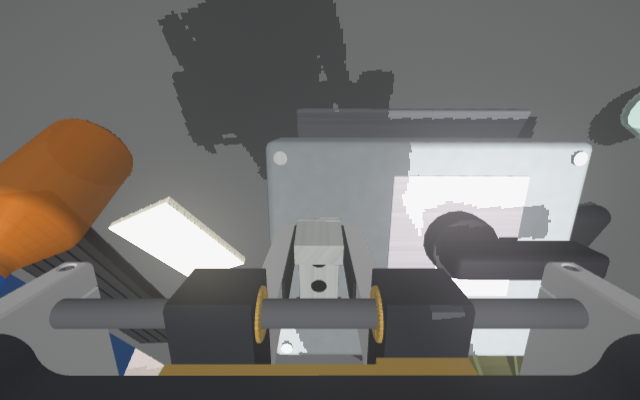

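Request:
step_arm(
  targets=[
    [4, -7, -1, 0, 0, 0],
    [5, -7, -0.5, 0, 0, 0],
    [7, -7, 0, 0, 0, 0],
    [7, -6, 0, 0, 0, 0],
    [8, -5, 0, 0, 0, 0],
    [9, -4, 0, 0, 0, 0],
    [9, -3, 0, 0, 0, 0],
    [9, -2, 0, 0, 0, 0],
    [9, -0.5, 0, 0, 0, 0],
    [10, 0.5, 0, 0, 0, 0],
  ],
)

```text
time_s: 8.57
ee_pos: [0.5025, 0.2946, 0.1818]
eef_rot: [-1.574, -0.52, 3.049]
force: [4.3, 0.5, 2.1]
grip_width: 0.0299
```

Run:
```python
from h import *
pc()
print(hasp(1.4,73,22))
```

```text
t 8.575 panel up,left,out [ 44.2 -83.   66.6] F up,left,out [-2.6 -0.9  3.9] Fz 2.0568673555588166 w 0.029924577118416937 turn [ 0.2 -0.1 -0.2]
[ 44.27229263 -80.          82.67710743]
```

Request:
step_arm(
  targets=[
    [7, 1, 0, 0, 0, 0],
    [6, 2, 0, 0, 0, 0],
    [2, 0.5, 0, 0, 0, 0],
    [0, 0, 0, 0, 0, 0],
  ],
)

```text
time_s: 9.07
ee_pos: [0.4877, 0.2961, 0.1864]
eef_rot: [-1.574, -0.52, 3.05]
force: [2.9, -1.6, 8.0]
grip_width: 0.0294
```

Run:
```python
from h import *
from station import camera
import cv2
pc()
c=camera("wrist");cv2.imwrite("pics/w6.png",c["pixels"][:,:,::-1])
```

```text
t 9.075 panel up,left,out [ 59.4 -83.1  63.2] F up,left,out [1.4 1.3 8.4] Fz 7.956779727972925 w 0.029420106603323563 turn [ 0.2 -0.1 -0.2]
```

View pics/w6.png

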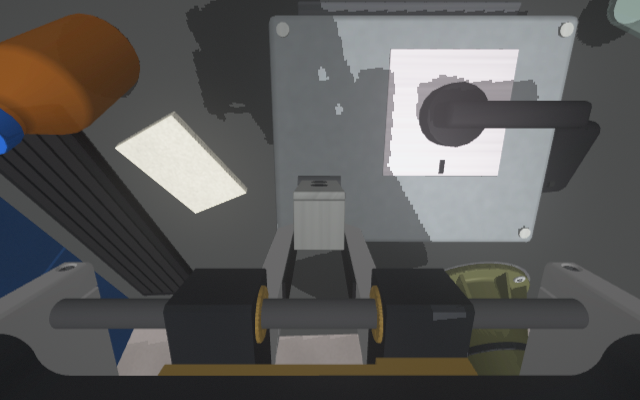

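Request:
step_arm(
  targets=[
    [2, 0, 0, 0, 0, 0],
    [2, 0, 0, 0, 0, 0],
    [0, 0, 0, 0, 0, 0],
  ],
)

```text
time_s: 9.5
ee_pos: [0.4841, 0.2964, 0.1873]
eef_rot: [-1.573, -0.522, 3.049]
force: [0.0, 0.1, 1.4]
grip_width: 0.0301
```

Run:
```python
from h import *
pc()
```

```text
t 9.5 panel up,left,out [ 62.9 -83.1  62.2] F up,left,out [ 0.7 -0.1  1.2] Fz 1.4015695258606657 w 0.03012962242974267 turn [ 0.2 -0.1 -0.1]
```

Run:
```python
from h import *
from station import camera
import cv2
pc()
c=camera("wrist");a=c["pixels"][:,:,::-1].copy()
for th,col in((1.571,(0,0,255)),(1.4,(0,255,0))):
  for s,n in((80,2.5),(80,33),(66,33),(80,-2.5)):
    for l in(-17,13):
      q=wproj(P(IC,IB,*(hasp(th,s,n,l)/1000)));cv2.circle(a,tuple(int(v) for v in np.round(q)),1,col,-1)
cv2.imwrite("pics/w7.png",cv2.resize(a[150:300,240:400],None,fx=5,fy=4,interpolation=cv2.INTER_NEAREST))
c=camera("scene");cv2.imwrite("pics/s7.png",cv2.resize(c["pixels"][110:210,290:410,::-1],None,fx=6,fy=6,interpolation=cv2.INTER_CUBIC))
```

```text
t 9.5 panel up,left,out [ 62.9 -83.1  62.2] F up,left,out [ 0.7 -0.1  1.2] Fz 1.4015695258606657 w 0.03012962242974267 turn [ 0.2 -0.1 -0.1]
```

View pics/w7.png

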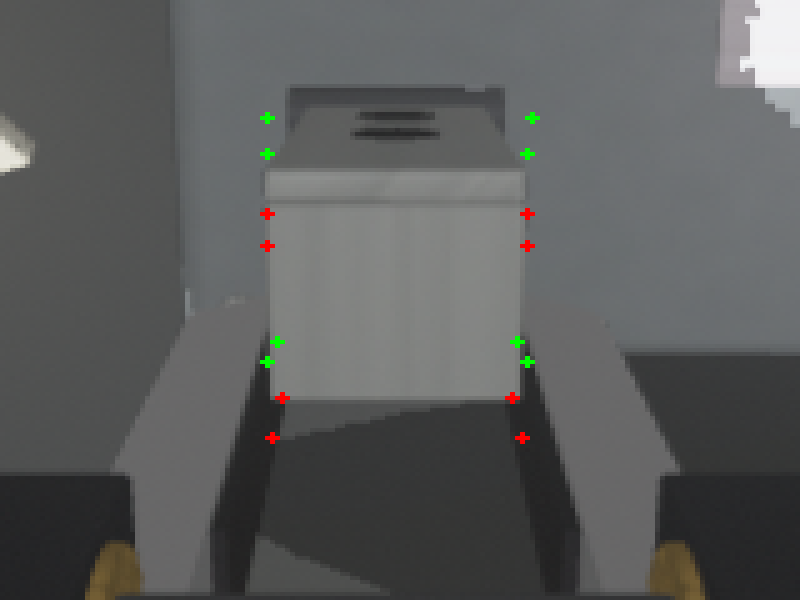

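View pics/s7.png

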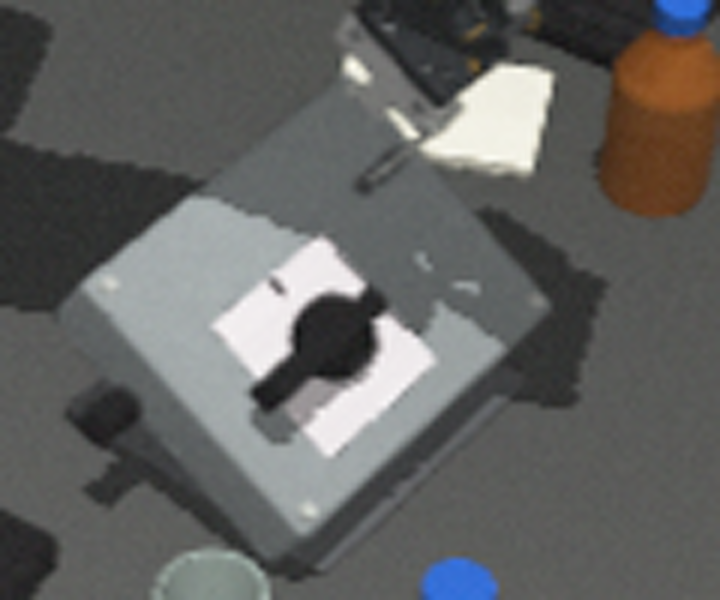

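Request:
step_arm(
  targets=[
    [2, 0.5, 0, 0, 0, 0],
    [2, 0.5, 0, 0, 0, 0],
    [0, 0, 0, 0, 0, 0],
  ],
)

```text
time_s: 9.98
ee_pos: [0.4803, 0.2967, 0.1882]
eef_rot: [-1.573, -0.521, 3.049]
force: [0.2, -0.2, -5.3]
grip_width: 0.03
```

Run:
```python
from h import *
from station import camera
import cv2
pc()
c=camera("wrist");a=c["pixels"][:,:,::-1].copy()
for th,col in((1.571,(0,0,255)),(1.4,(0,255,0))):
  for s,n in((80,2.5),(80,33),(66,33),(80,-2.5)):
    for l in(-17,13):
      q=wproj(P(IC,IB,*(hasp(th,s,n,l)/1000)));cv2.circle(a,tuple(int(v) for v in np.round(q)),1,col,-1)
cv2.imwrite("pics/w8.png",cv2.resize(a[150:300,240:400],None,fx=5,fy=4,interpolation=cv2.INTER_NEAREST))
```

```text
t 9.975 panel up,left,out [ 66.7 -83.1  61. ] F up,left,out [-2.8  0.2 -4.5] Fz -5.323007520653205 w 0.03000636661642302 turn [ 0.2 -0.1 -0.1]
```

View pics/w8.png

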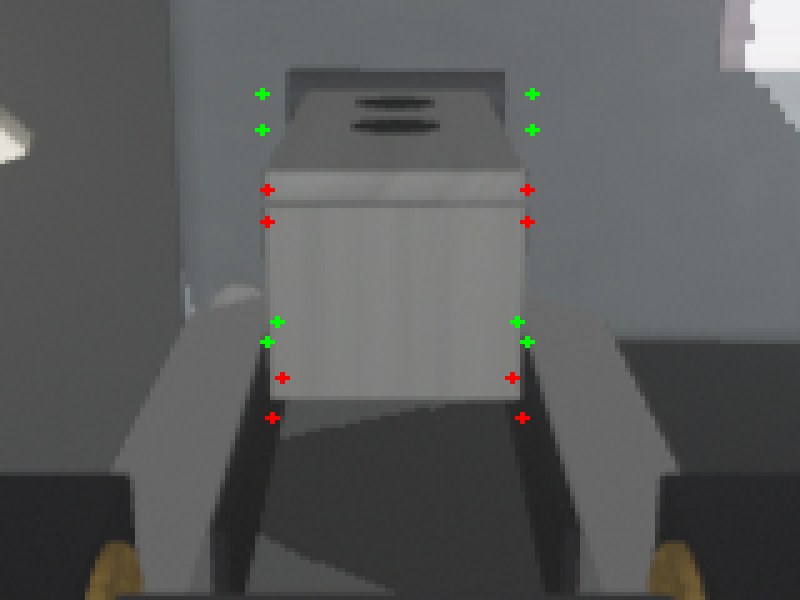

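Request:
step_arm(
  targets=[
    [2, 0, 0, 0, 0, 0],
    [2, 0, 0, 0, 0, 0],
    [0, 0, 0, 0, 0, 0],
  ],
)

```text
time_s: 10.4
ee_pos: [0.4773, 0.2969, 0.1894]
eef_rot: [-1.572, -0.52, 3.049]
force: [4.4, 2.5, -15.1]
grip_width: 0.0292
```

Run:
```python
from h import *
pc()
```

```text
t 10.4 panel up,left,out [ 69.9 -83.   60.6] F up,left,out [-11.2  -2.9 -10.9] Fz -15.064401287340218 w 0.029162085377111353 turn [ 0.2 -0.1 -0.2]
```

Request:
step_arm(
  targets=[
    [1, 1.5, 0, 0, 0, 0],
    [1, 0.5, 0, 0, 0, 0],
    [0, 0, 0, 0, 0, 0],
  ],
)

```text
time_s: 10.78
ee_pos: [0.4761, 0.2971, 0.1897]
eef_rot: [-1.574, -0.516, 3.048]
force: [14.9, 1.8, -9.6]
grip_width: 0.0295
```

Run:
```python
from h import *
from station import camera
import cv2
pc()
c=camera("wrist");a=c["pixels"][:,:,::-1].copy()
for th,col in((1.571,(0,0,255)),(1.4,(0,255,0))):
  for s,n in((80,2.5),(80,33),(66,33),(80,-2.5)):
    for l in(-17,13):
      q=wproj(P(IC,IB,*(hasp(th,s,n,l)/1000)));cv2.circle(a,tuple(int(v) for v in np.round(q)),1,col,-1)
cv2.imwrite("pics/w9.png",cv2.resize(a[150:300,240:400],None,fx=5,fy=4,interpolation=cv2.INTER_NEAREST))
```

```text
t 10.775 panel up,left,out [ 71.1 -83.1  60.2] F up,left,out [-17.5  -3.1  -1. ] Fz -9.583304626463486 w 0.029462751509905585 turn [ 0.3 -0.2 -0.4]
```

View pics/w9.png

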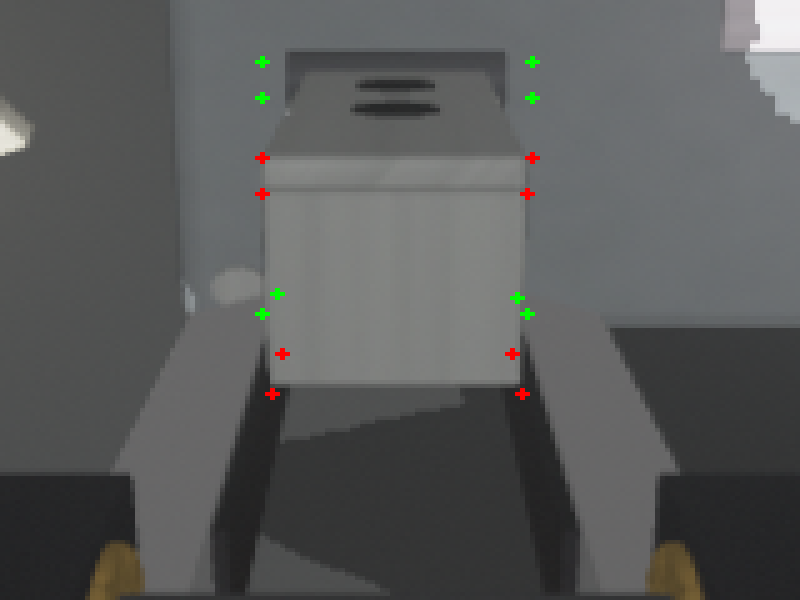

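Request:
step_arm(
  targets=[
    [0, 0, 0, 0, 0, 0],
    [0, 0, 0, 0, 0, 0],
    [0, 0, 0, 0, 0, 0],
    [0, -20, 0, 0, 0, 0],
    [0, -60, 0, 0, 0, 0],
    [-30, -30, 0, 0, 0, 0],
    [-30, 0, 0, 0, 0, 0],
  ],
  gripper=0.3,
)

```text
time_s: 11.7
ee_pos: [0.5823, 0.287, 0.2574]
eef_rot: [-1.575, -0.517, 3.05]
force: [-0.1, 0.2, -0.1]
grip_width: 0.061
```

Run:
```python
from h import *
from station import camera
import cv2
pc()
c=camera("wrist");a=c["pixels"][:,:,::-1].copy()
for th,col in((1.571,(0,0,255)),(1.4,(0,255,0))):
  for s,n in((80,2.5),(80,33),(80,-2.5)):
    for l in(-17,13):
      q=wproj(P(IC,IB,*(hasp(th,s,n,l)/1000)));cv2.circle(a,tuple(int(v) for v in np.round(q)),1,col,-1)
cv2.imwrite("pics/w10.png",a)
c=camera("scene");cv2.imwrite("pics/s10.png",cv2.resize(c["pixels"][110:210,290:410,::-1],None,fx=6,fy=6,interpolation=cv2.INTER_CUBIC))
```

```text
t 11.7 panel up,left,out [ 12.6 -82.6 172.2] F up,left,out [ 0.1 -0.2 -0.1] Fz -0.07308668402205704 w 0.060965592451928674 turn [ 0.3 -0.1 -0.4]
```

View pics/w10.png

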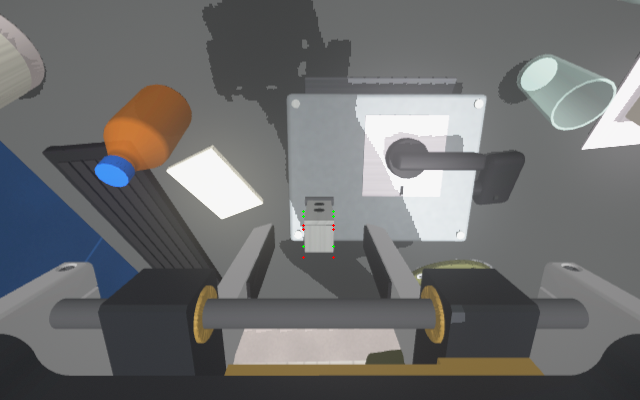

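View pics/s10.png

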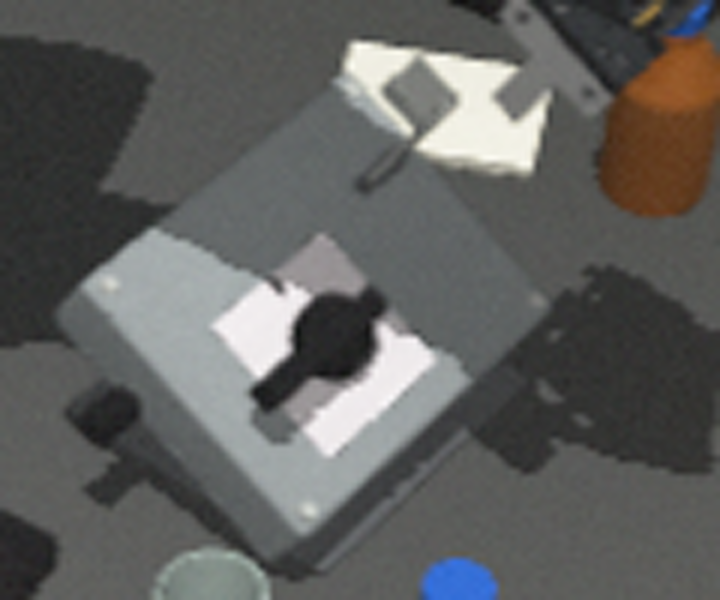

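Run:
```python
from h import *
import cv2
from station import camera
a=camera("wrist")["pixels"][:,:,::-1]
cv2.imwrite("pics/w11.png",cv2.resize(a[180:270,280:360],None,fx=7,fy=6.5,interpolation=cv2.INTER_CUBIC))
for th in (1.45,1.5,1.571):
  print(th,[np.round(wproj(P(IC,IB,*(hasp(th,s,n,-2)/1000))),1) for s,n in((80,-2.5),(80,2.5),(80,33),(2,-2.5),(20,-2.5),(50,-2.5))])
for u,l in((-.095,-.12),(.095,-.12),(.095,.12),(-.095,.12)):print(wproj(P(IC,IB,u,l,0)))
```

```text
1.45 [array([318.5, 212.5]), array([318.5, 217.5]), array([318.6, 247.4]), array([318.8, 200.1]), array([318.7, 202.5]), array([318.6, 207. ])]
1.5 [array([318.5, 216.5]), array([318.5, 221.4]), array([318.6, 250.6]), array([318.8, 200.2]), array([318.7, 203.3]), array([318.6, 209.3])]
1.571 [array([318.5, 222.1]), array([318.5, 226.8]), array([318.6, 254.8]), array([318.8, 200.4]), array([318.7, 204.5]), array([318.6, 212.5])]
[286.09023501  93.22998208]
[290.58425415 243.23774199]
[469.3488662  243.26620593]
[492.15831768  92.86664953]
```

View pics/w11.png

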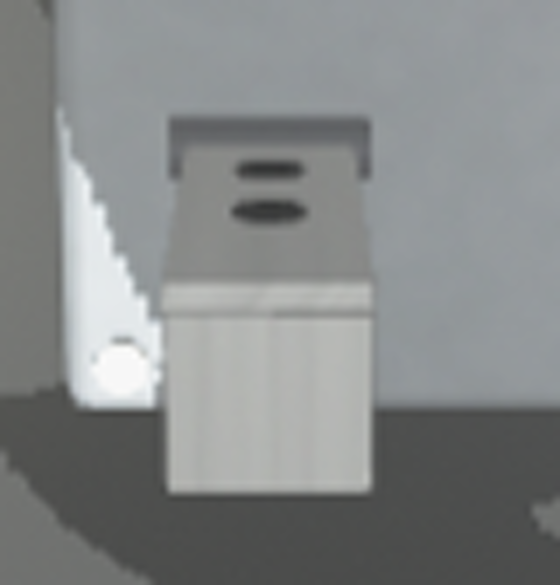

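```bash
cat >> h.py <<'E'
PA=.04
def psuR(a=PA):
    c,s=np.cos(a),np.sin(a); return Ro.from_matrix(np.array([[-c,0,s],[-s,0,-c],[0,-1,0.]]))
E
python3 - <<'E'
from h import *
print(rel((.60,-.23,.28),psuR()))
o,p,R0=cur()
S=np.array([[0,-40,0,0,0,0],[0,-20,0,-.6,-3.6,7.5]])
E
```

```text
(array([-45.08872949, -56.93663239, 512.78428092]), array([ 2.05352453, -7.49193198, 29.93337998]))
```

Request:
step_arm(
  targets=[
    [0, -50, 0, 0, 0, 0],
    [0, -20, 30, 0.5, -1.9, 7.5],
    [0, 0, 50, 0.5, -1.9, 7.5],
    [0, 0, 55, 0.5, -1.9, 7.5],
    [0, 0, 55, 0.5, -1.9, 7.5],
    [0, 0, 55, 0, 0, 0],
    [0, 0, 55, 0, 0, 0],
    [0, 0, 55, 0, 0, 0],
    [0, 0, 55, 0, 0, 0],
    [0, 0, 55, 0, 0, 0],
    [0, 0, 48, 0, 0, 0],
    [0, 0, 0, 0, 0, 0],
  ],
  gripper=-1,
)

```text
time_s: 13.35
ee_pos: [0.6176, -0.2272, 0.307]
eef_rot: [-1.574, -0.003, -3.105]
force: [-0.2, -0.1, -0.9]
grip_width: 0.0006
```

Run:
```python
from h import *
from station import camera
import cv2
o,p,r=cur();print(o["time_s"],p,o["eef_rot"],o["qpos"]);print(rel((.60,-.23,.28),psuR()))
c=camera("wrist");cv2.imwrite("pics/w12.png",c["pixels"][:,:,::-1])
```

```text
13.35 [ 0.61757328 -0.22718712  0.30698527] [-1.57426490e+00 -2.52962545e-03 -3.10505586e+00] [-0.40899481  0.5147093   0.99347909  0.00204437  1.63718155  1.12540087]
(array([17.59597888, 27.0221819 ,  2.26281945]), array([ 0.19898518, -0.19867811,  0.14459244]))
```

View pics/w12.png

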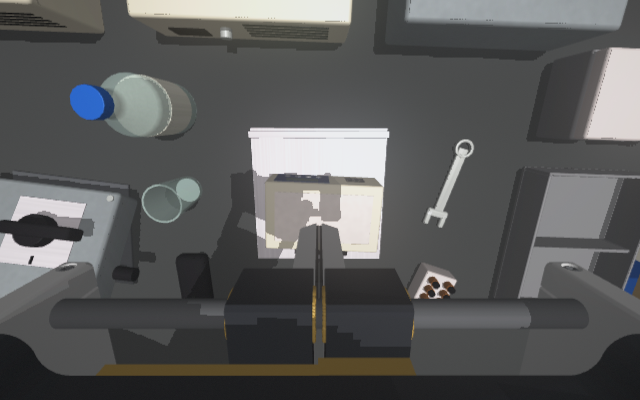

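Run:
```python
import cv2
a=cv2.imread("pics/w12.png")[120:270,240:400]
cv2.imwrite("pics/w12z.png",cv2.resize(a,None,fx=5,fy=4,interpolation=cv2.INTER_CUBIC))
```

```text
(no output)
```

View pics/w12z.png

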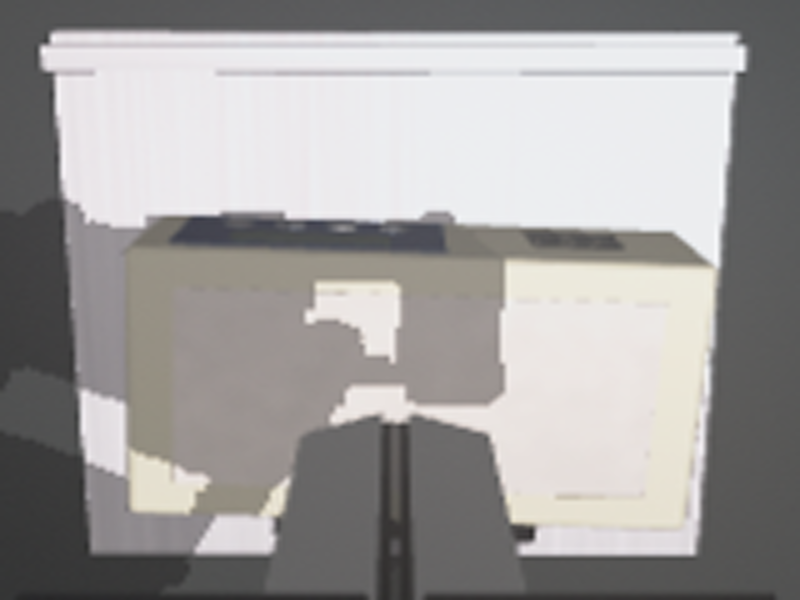

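Run:
```python
from h import *
np.set_printoptions(precision=4,suppress=True)
o,p0,R0=cur()
n=np.array([0,0,1.])
for nm,uv,z in[("f+y",(127,253),.074),("f-y",(714,267),.074),("r-y",(683,527),.074),("r+y",(130,513),.074),("lip+y",(42,71),.018),("lip-y",(746,71),.018),("plr+y",(90,555),.004),("plr-y",(697,555),.004)]:
    print(nm,wplane((240+(uv[0]+.5)/5-.5,120+(uv[1]+.5)/4-.5),p0,R0,np.array([0,0,z]),n))
```

```text
f+y [ 0.5996 -0.1451  0.074 ]
f-y [ 0.6015 -0.322   0.074 ]
r-y [ 0.4941 -0.3227  0.074 ]
r+y [ 0.4928 -0.1449  0.074 ]
lip+y [ 0.6619 -0.1074  0.018 ]
lip-y [ 0.6712 -0.3375  0.018 ]
plr+y [ 0.4361 -0.1161  0.004 ]
plr-y [ 0.4459 -0.3462  0.004 ]
```

Run:
```python
from h import *
print(rel((.45,-.306,.03),psuR()))
```

```text
(array([170.24557754, 277.29612174,  75.17470489]), array([ 0.2125021 , -0.10444302,  0.12935937]))
```

Request:
step_arm(
  targets=[
    [57, 0, 25, 0, 0, 0],
    [57, 0, 25, 0, 0, 0],
    [56, 0, 25, 0, 0, 0],
    [0, 60, 0, 0, 0, 0],
    [0, 60, 0, 0, 0, 0],
    [0, 60, 0, 0, 0, 0],
    [0, 50, 0, 0, 0, 0],
    [0, 47, 0, 0, 0, 0],
    [0, 0, 0, 0, 0, 0],
  ],
)

```text
time_s: 14.52
ee_pos: [0.4499, -0.3033, 0.0283]
eef_rot: [-1.578, -0.006, -3.1]
force: [-0.9, -0.2, 1.0]
grip_width: 0.0004
```

Run:
```python
from h import *
from station import camera
import cv2
o,p,r=cur();print(o["time_s"],p,o["force"],o["eef_rot"])
c=camera("wrist");cv2.imwrite("pics/w13.png",c["pixels"][:,:,::-1])
```

```text
14.525 [ 0.44992633 -0.30333648  0.02826805] [-0.85587019 -0.19799649  1.00565766] [-1.57762039 -0.00626028 -3.10031024]
```

View pics/w13.png

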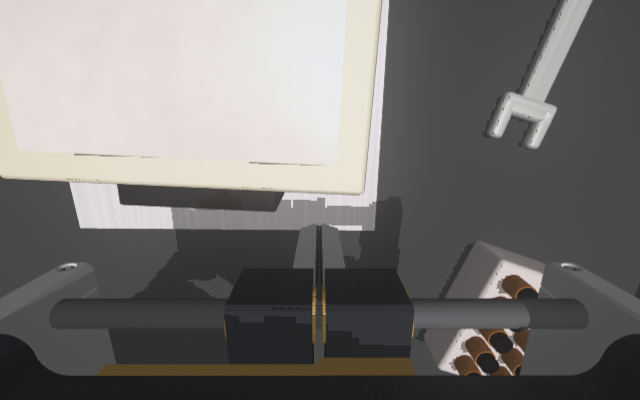

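Request:
step_arm(
  targets=[
    [-16, 0, 0, 0, 0, 0],
    [-12, 0, 0, 0, 0, 0],
    [-5, 0, 0, 0, 0, 0],
    [-5, 0, 0, 0, 0, 0],
    [-5, 0, 0, 0, 0, 0],
    [-5, 0, 0, 0, 0, 0],
    [0, 0, 0, 0, 0, 0],
  ],
)

```text
time_s: 15.45
ee_pos: [0.4991, -0.3044, 0.031]
eef_rot: [-1.573, -0.002, -3.102]
force: [-2.0, -1.2, 1.3]
grip_width: 0.0003
```

Run:
```python
from h import *
from station import camera
import cv2
o,p,r=cur();print(o["time_s"],p,o["force"],o["eef_rot"])
c=camera("wrist");cv2.imwrite("pics/w14.png",c["pixels"][:,:,::-1])
c=camera("scene");cv2.imwrite("pics/s14.png",cv2.resize(c["pixels"][220:330,215:345,::-1],None,fx=6,fy=5.4,interpolation=cv2.INTER_CUBIC))
```

```text
15.45 [ 0.49905394 -0.30438592  0.03104538] [-2.03996049 -1.18664868  1.25565219] [-1.57314233e+00 -2.22536118e-03 -3.10184945e+00]
```

View pics/w14.png

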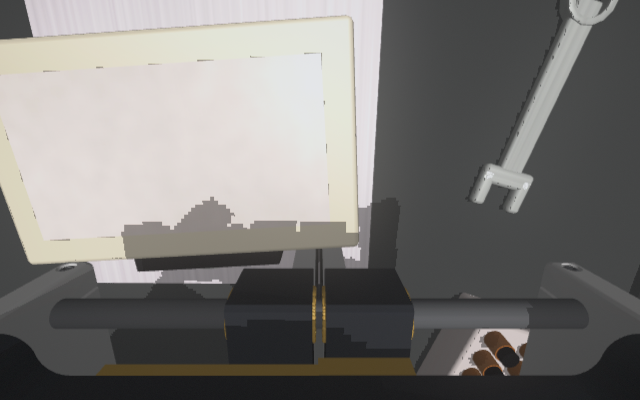

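View pics/s14.png

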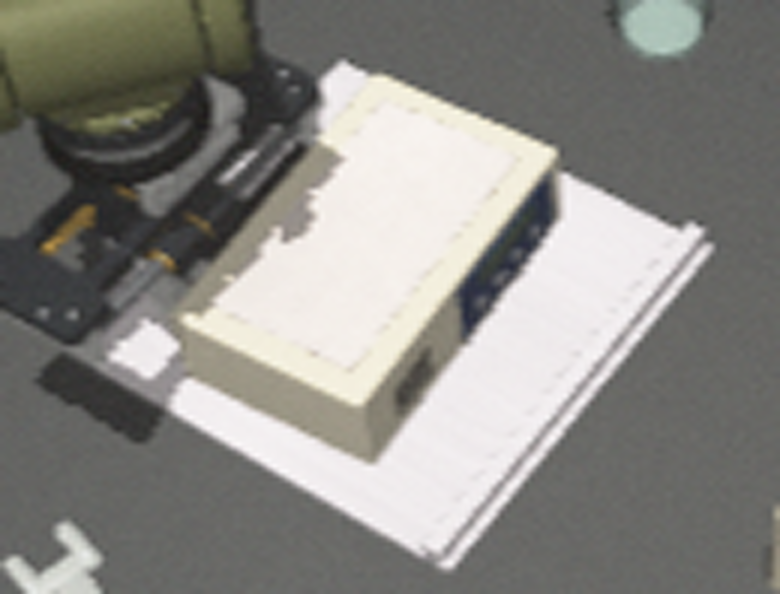

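Request:
step_arm(
  targets=[
    [20, 0, 0, 0, 0, 0],
    [22, 0, 0, 0, 0, 0],
    [0, 0, -48, 0, 0, 0],
    [0, 0, -48, 0, 0, 0],
    [0, 0, -46, 0, 0, 0],
    [-12, 0, 0, 0, 0, 0],
    [-12, 0, 0, 0, 0, 0],
    [-6, 0, 0, 0, 0, 0],
    [-6, 0, 0, 0, 0, 0],
    [-6, 0, 0, 0, 0, 0],
    [-6, 0, 0, 0, 0, 0],
    [0, 0, 0, 0, 0, 0],
  ],
)

```text
time_s: 17.05
ee_pos: [0.499, -0.1619, 0.0298]
eef_rot: [-1.575, -0.004, -3.103]
force: [-2.3, 1.4, -1.0]
grip_width: 0.0004
```

```bash
cat > look.py <<'E'
from h import *
from station import camera
import cv2,sys
k=sys.argv[1]
o,p,r=cur();print(o["time_s"],p,o["force"],o["eef_rot"])
c=camera("wrist");cv2.imwrite(f"pics/w{k}.png",c["pixels"][:,:,::-1])
c=camera("scene");cv2.imwrite(f"pics/s{k}.png",cv2.resize(c["pixels"][220:330,215:345,::-1],None,fx=6,fy=5.4,interpolation=cv2.INTER_CUBIC))
E
python3 look.py 15
```

```text
17.05 [ 0.49895271 -0.16194105  0.02977138] [-2.29314053  1.40975816 -1.00374514] [-1.57518173 -0.00422272 -3.10263158]
```

View pics/w15.png

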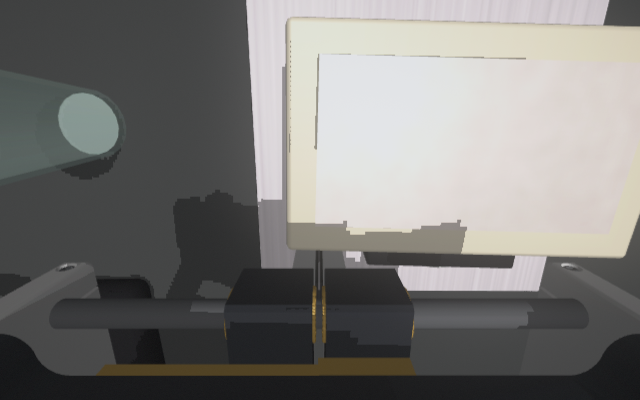

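View pics/s15.png

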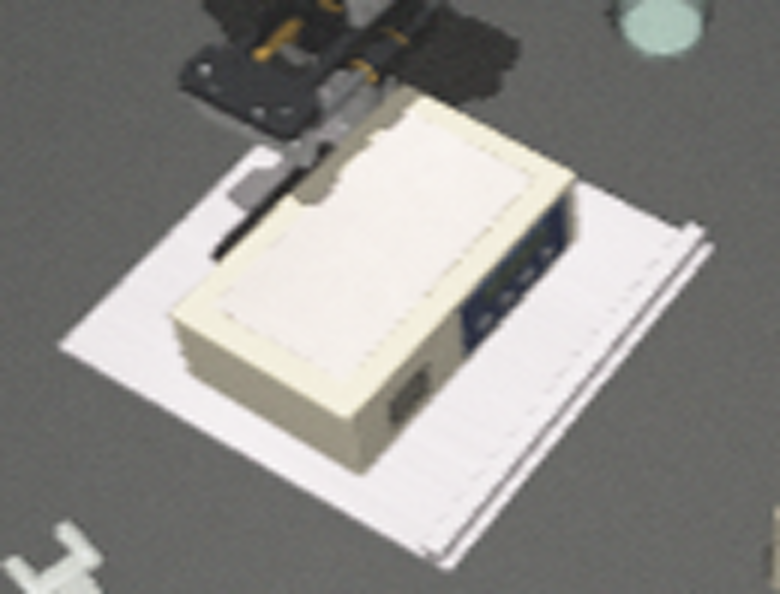

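Request:
step_arm(
  targets=[
    [20, 0, 0, 0, 0, 0],
    [22, 0, 0, 0, 0, 0],
    [0, 0, 48, 0, 0, 0],
    [0, 0, 48, 0, 0, 0],
    [0, 0, 46, 0, 0, 0],
    [-18, 0, 0, 0, 0, 0],
    [-16, 0, 0, 0, 0, 0],
    [-7, 0, 0, 0, 0, 0],
    [-7, 0, 0, 0, 0, 0],
    [-7, 0, 0, 0, 0, 0],
    [-7, 0, 0, 0, 0, 0],
    [0, 0, 0, 0, 0, 0],
  ],
)

```text
time_s: 18.65
ee_pos: [0.5247, -0.3033, 0.0297]
eef_rot: [-1.574, -0.003, -3.102]
force: [-1.6, -0.4, -0.8]
grip_width: 0.0002
```

```bash
python3 look.py 16
```

```text
18.65 [ 0.52466854 -0.30329077  0.02965563] [-1.55467943 -0.42553525 -0.7570446 ] [-1.57402070e+00 -2.92073913e-03 -3.10213462e+00]
```

View pics/w16.png

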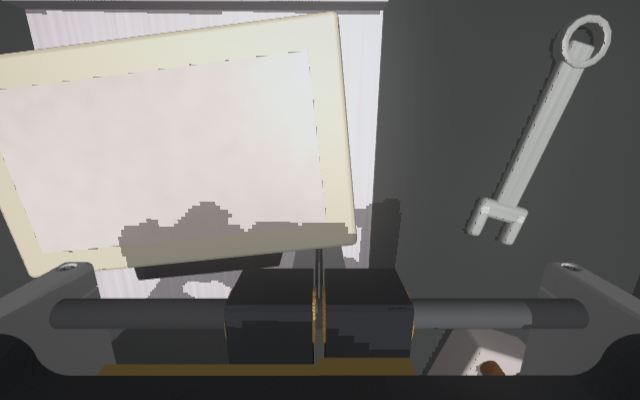

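View pics/s16.png

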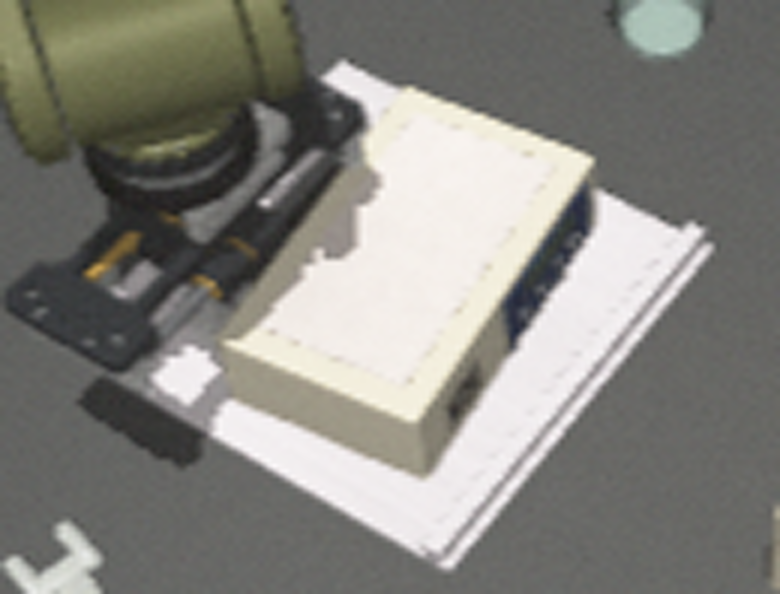

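Request:
step_arm(
  targets=[
    [24, 0, 0, 0, 0, 0],
    [24, 0, 0, 0, 0, 0],
    [0, 0, -48, 0, 0, 0],
    [0, 0, -48, 0, 0, 0],
    [0, 0, -46, 0, 0, 0],
    [-14, 0, 0, 0, 0, 0],
    [-14, 0, 0, 0, 0, 0],
    [-7, 0, 0, 0, 0, 0],
    [-8, 0, 0, 0, 0, 0],
    [-8, 0, 0, 0, 0, 0],
    [-8, 0, 0, 0, 0, 0],
    [0, 0, 0, 0, 0, 0],
  ],
)

```text
time_s: 20.25
ee_pos: [0.5304, -0.1613, 0.0297]
eef_rot: [-1.575, -0.003, -3.103]
force: [0.4, 0.1, 0.6]
grip_width: 0.0002
```

```bash
python3 look.py 17
```

```text
20.25 [ 0.53041572 -0.16129068  0.02965273] [0.43842513 0.14456618 0.58034874] [-1.57474028 -0.00341357 -3.10295477]
```

View pics/w17.png

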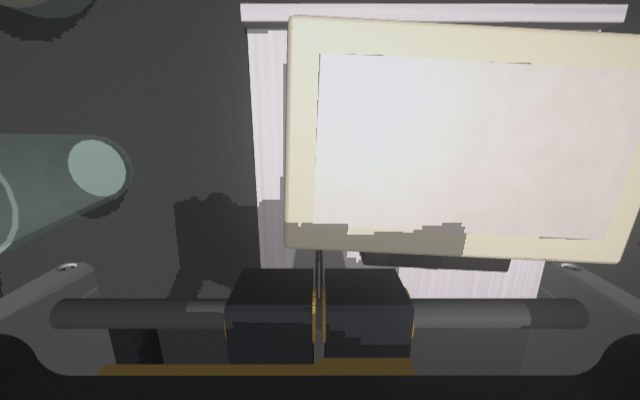

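View pics/s17.png

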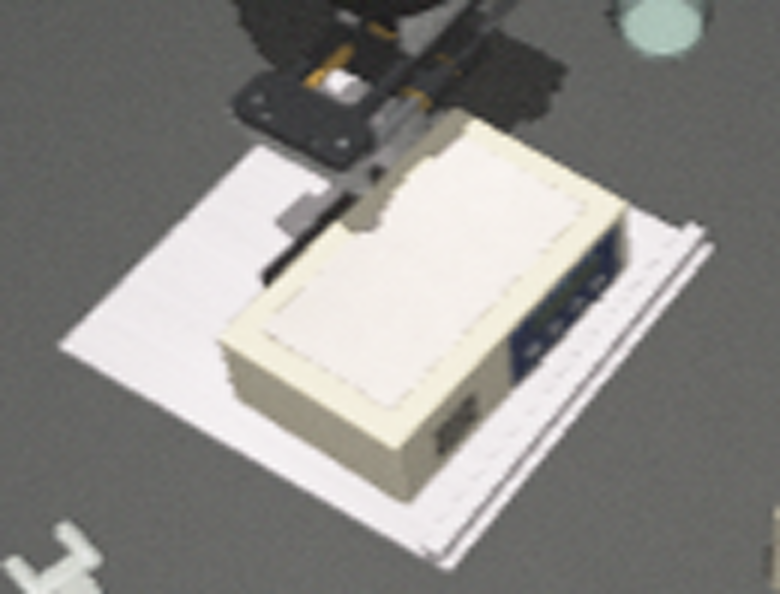

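```bash
cat > m.py <<'E'
from h import *
import sys
np.set_printoptions(precision=4,suppress=True)
B=lambda p:(215+(p[0]+.5)/6-.5,220+(p[1]+.5)/5.4-.5)
fp,fm,rm,rp=[ray(B(p),.074) for p in eval(sys.argv[1])]
lip=lambda y:.662+(-.1097-y)*.0402   # lip rear face x at y
print("front+y",fp,"front-y",fm,"rear-y",rm,"rear+y",rp)
print("gap +y",lip(fp[1])-fp[0],"gap -y",lip(fm[1])-fm[0],"slew deg",np.degrees(np.arctan2(fm[0]-fp[0],fp[1]-fm[1])-.0402))
E
python3 m.py "[(627,207),(400,447),(220,345),(470,110)]"
```

```text
front+y [ 0.6507 -0.1481  0.074 ] front-y [ 0.6485 -0.3217  0.074 ] rear-y [ 0.5435 -0.325   0.074 ] rear+y [ 0.549  -0.1419  0.074 ]
gap +y 0.01285355248757969 gap -y 0.022070455507226305 slew deg -3.0415916610483738
```

Request:
step_arm(
  targets=[
    [22, 0, 0, 0, 0, 0],
    [22, 0, 0, 0, 0, 0],
    [0, 0, 48, 0, 0, 0],
    [0, 0, 48, 0, 0, 0],
    [0, 0, 46, 0, 0, 0],
    [-16, 0, 0, 0, 0, 0],
    [-16, 0, 0, 0, 0, 0],
    [-6, 0, 0, 0, 0, 0],
    [-6, 0, 0, 0, 0, 0],
    [-6, 0, 0, 0, 0, 0],
    [-4, 0, 0, 0, 0, 0],
    [0, 0, 0, 0, 0, 0],
  ],
)

```text
time_s: 21.85
ee_pos: [0.5452, -0.3027, 0.0296]
eef_rot: [-1.574, -0.003, -3.102]
force: [-3.4, -2.2, -0.8]
grip_width: 0.0005
```

```bash
python3 look.py 18
```

```text
21.85 [ 0.54524265 -0.30268064  0.02959878] [-3.43784747 -2.24966802 -0.75407006] [-1.5739311  -0.00347387 -3.10226812]
```

View pics/w18.png

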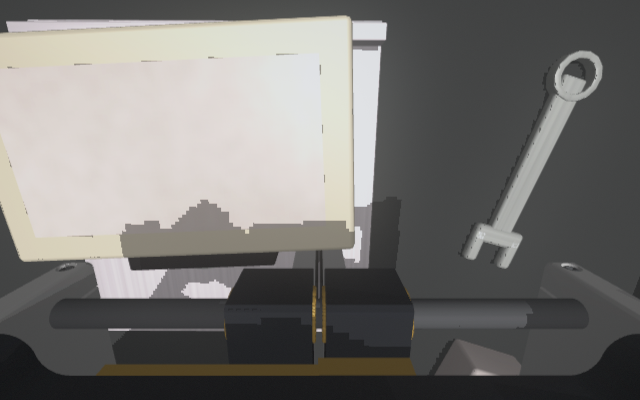

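View pics/s18.png

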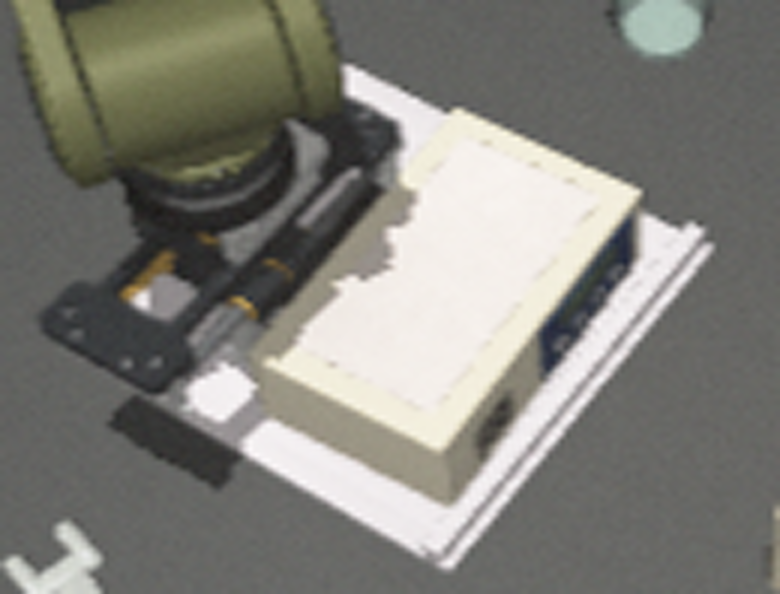

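```bash
python3 m.py "[(641,190),(440,450),(260,357),(458,108)]"
```

```text
front+y [ 0.65   -0.1354  0.074 ] front-y [ 0.6643 -0.3127  0.074 ] rear-y [ 0.5634 -0.3196  0.074 ] rear+y [ 0.5432 -0.1443  0.074 ]
gap +y 0.01300611480097047 gap -y 0.005839990593836664 slew deg 2.3060287762573446
```

Request:
step_arm(
  targets=[
    [23, 0, 0, 0, 0, 0],
    [23, 0, 0, 0, 0, 0],
    [0, 0, -48, 0, 0, 0],
    [0, 0, -48, 0, 0, 0],
    [0, 0, -46, 0, 0, 0],
    [-16, 0, 0, 0, 0, 0],
    [-16, 0, 0, 0, 0, 0],
    [-6, 0, 0, 0, 0, 0],
    [-5, 0, 0, 0, 0, 0],
    [-4, 0, 0, 0, 0, 0],
    [-3, 0, 0, 0, 0, 0],
    [0, 0, 0, 0, 0, 0],
  ],
)

```text
time_s: 23.45
ee_pos: [0.5432, -0.1597, 0.0297]
eef_rot: [-1.576, -0.005, -3.102]
force: [-4.1, 3.0, 1.2]
grip_width: 0.0007
```

```bash
python3 look.py 19
```

```text
23.45 [ 0.54316991 -0.15965161  0.0297308 ] [-4.05507113  2.99208071  1.1711244 ] [-1.57558462 -0.00489113 -3.10225993]
```

View pics/w19.png

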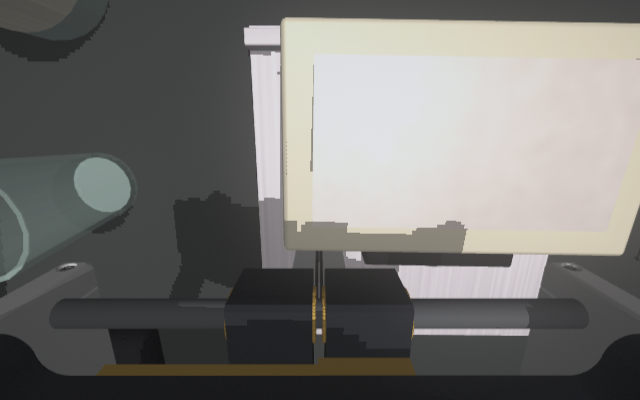

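View pics/s19.png

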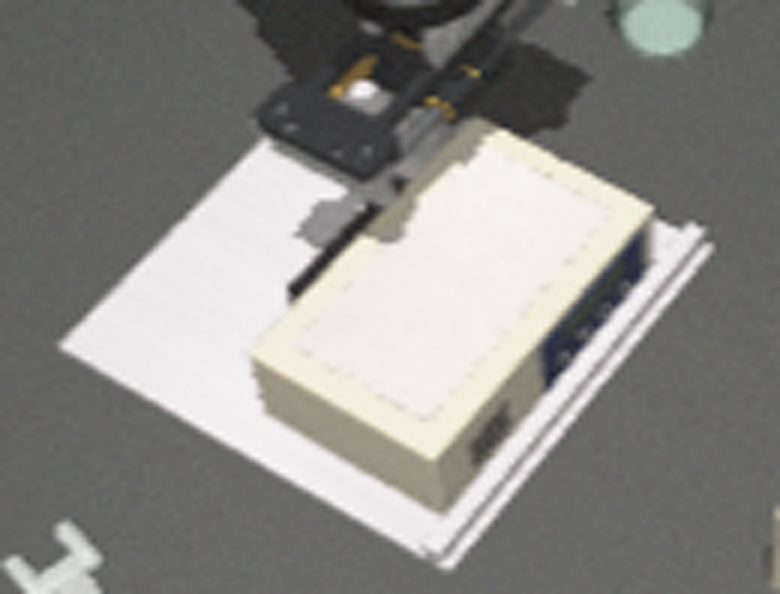

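Request:
step_arm(
  targets=[
    [21, 0, 0, 0, 0, 0],
    [21, 0, 0, 0, 0, 0],
    [0, 0, 48, 0, 0, 0],
    [0, 0, 48, 0, 0, 0],
    [0, 0, 46, 0, 0, 0],
    [-18, 0, 0, 0, 0, 0],
    [-17, 0, 0, 0, 0, 0],
    [-5, 0, 0, 0, 0, 0],
    [-4, 0, 0, 0, 0, 0],
    [-3, 0, 0, 0, 0, 0],
    [0, 0, 0, 0, 0, 0],
  ],
)

```text
time_s: 24.92
ee_pos: [0.5495, -0.3023, 0.0296]
eef_rot: [-1.577, -0.014, -3.103]
force: [-42.6, 0.7, 22.2]
grip_width: 0.0008
```

```bash
python3 look.py 20
```

```text
24.925 [ 0.54946385 -0.3023301   0.02958132] [-42.62223722   0.66934494  22.24817737] [-1.57694525 -0.01383214 -3.10291404]
```

View pics/w20.png

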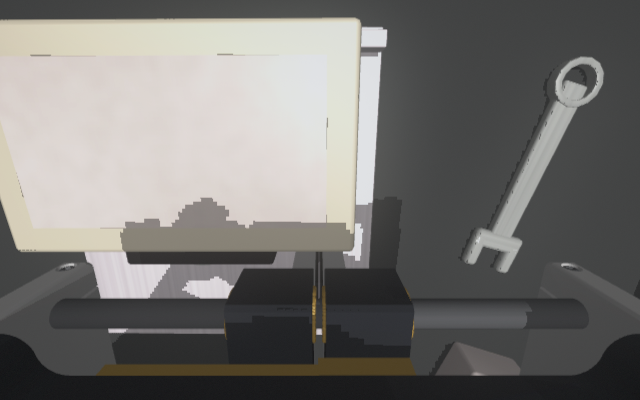

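View pics/s20.png

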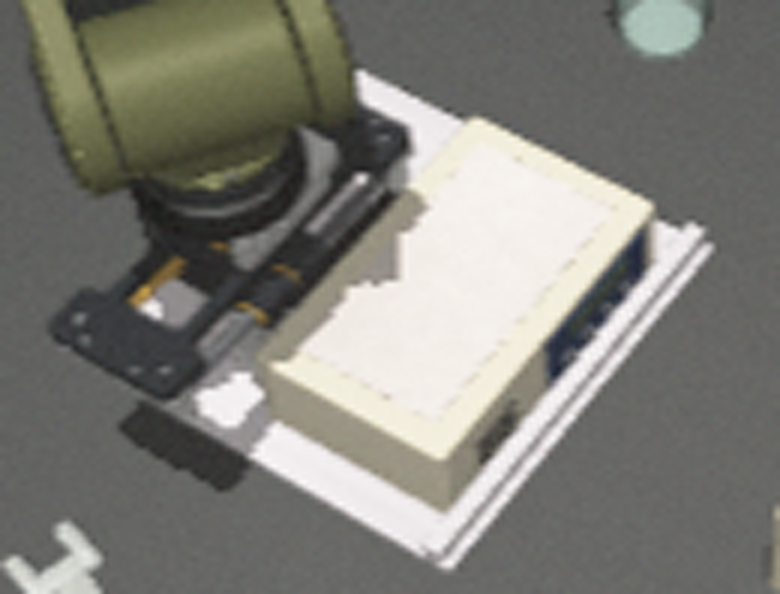

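Request:
step_arm(
  targets=[
    [21, 0, 0, 0, 0, 0],
    [21, 0, 0, 0, 0, 0],
    [0, 0, -48, 0, 0, 0],
    [0, 0, -48, 0, 0, 0],
    [0, 0, -46, 0, 0, 0],
    [-18, 0, 0, 0, 0, 0],
    [-14, 0, 0, 0, 0, 0],
    [-3, 0, 0, 0, 0, 0],
    [-2, 0, 0, 0, 0, 0],
    [-2, 0, 0, 0, 0, 0],
    [0, 0, 0, 0, 0, 0],
  ],
)

```text
time_s: 26.4
ee_pos: [0.5445, -0.1598, 0.03]
eef_rot: [-1.575, -0.006, -3.102]
force: [-11.0, 1.9, 7.4]
grip_width: 0.0006
```

```bash
python3 -c "
from h import *
o,p,r=cur();print(o['time_s'],p,o['force'])"
```

```text
26.4 [ 0.54448856 -0.15983143  0.02997303] [-11.02287658   1.91895077   7.36521324]
```

Request:
step_arm(
  targets=[
    [-1, 0, 0, 0, 0, 0],
    [0, 0, 0, 0, 0, 0],
  ],
)

```text
time_s: 26.65
ee_pos: [0.5445, -0.1598, 0.03]
eef_rot: [-1.576, -0.009, -3.102]
force: [-21.0, 2.2, 13.2]
grip_width: 0.0006
```

```bash
python3 look.py 21
```

```text
26.65 [ 0.54446292 -0.15981719  0.03000678] [-21.04547692   2.2412361   13.19283337] [-1.57583715 -0.00855305 -3.10239005]
```

View pics/w21.png

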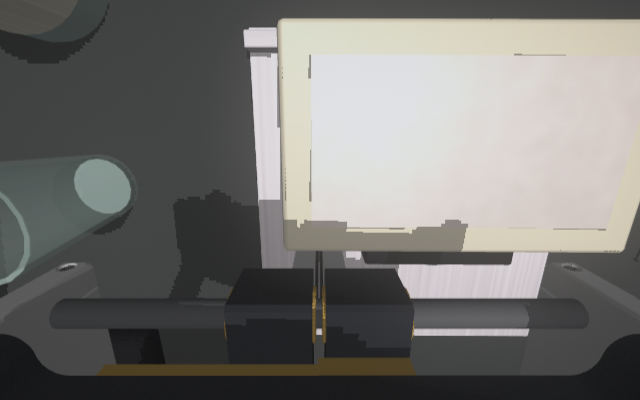

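View pics/s21.png

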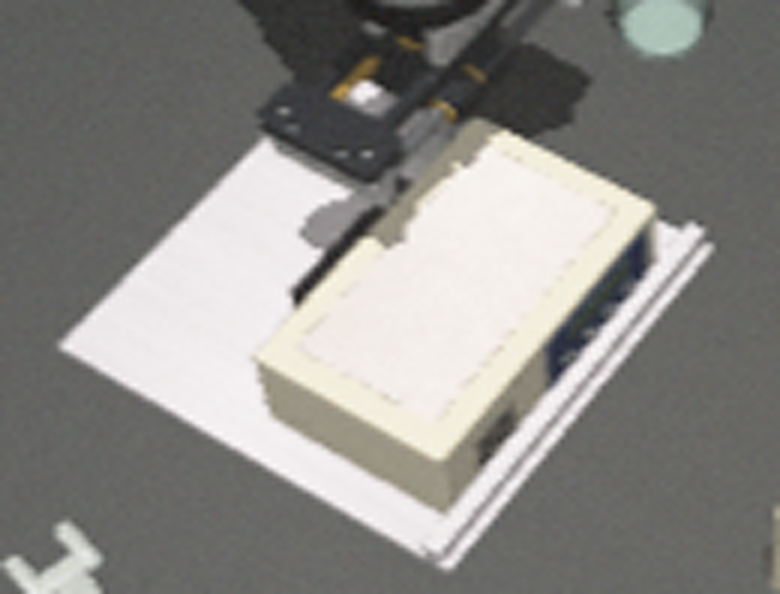

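Request:
step_arm(
  targets=[
    [21, 0, 0, 0, 0, 0],
    [21, 0, 0, 0, 0, 0],
    [0, 0, 48, 0, 0, 0],
    [0, 0, 48, 0, 0, 0],
    [0, 0, 46, 0, 0, 0],
    [-18, 0, 0, 0, 0, 0],
    [-18, 0, 0, 0, 0, 0],
    [-2, 0, 0, 0, 0, 0],
    [-2, 0, 0, 0, 0, 0],
    [0, 0, 0, 0, 0, 0],
  ],
)

```text
time_s: 28.0
ee_pos: [0.5495, -0.3018, 0.0294]
eef_rot: [-1.575, -0.005, -3.102]
force: [-4.9, 0.9, 0.2]
grip_width: 0.0005
```

```bash
python3 -c "
from h import *
o,p,r=cur();print(o['time_s'],p,o['force'])"
```

```text
28.0 [ 0.54950438 -0.30181821  0.02942612] [-4.85891402  0.9427208   0.15872065]
```

Request:
step_arm(
  targets=[
    [-1, 0, 0, 0, 0, 0],
    [-0.5, 0, 0, 0, 0, 0],
    [0, 0, 0, 0, 0, 0],
  ],
)

```text
time_s: 28.38
ee_pos: [0.5495, -0.3018, 0.0294]
eef_rot: [-1.576, -0.008, -3.103]
force: [-18.1, 1.8, 7.4]
grip_width: 0.0004
```

Request:
step_arm(
  targets=[
    [25, 0, 0, 0, 0, 0],
    [30, 0, 0, 0, 0, 0],
    [0, -60, 0, 0, 0, 0],
    [0, -60, 0, 0, 0, 0],
    [0, -60, 0, 0, 0, 0],
    [0, -60, 0, 0, 0, 0],
    [-40, -10, -25, 0, 0, 0],
    [-40, 0, -25, 0, 0, 0],
    [-45, 0, -25, 0, 0, 0],
    [0, 0, 0, 0, 0, 0],
  ],
)

```text
time_s: 29.62
ee_pos: [0.6213, -0.2229, 0.2784]
eef_rot: [-1.575, -0.004, -3.099]
force: [0.5, -0.2, -0.5]
grip_width: 0.0003
```

```bash
python3 look.py 22
python3 - <<'E'
import cv2
a=cv2.imread("pics/w22.png")[80:280,220:420]
cv2.imwrite("pics/w22z.png",cv2.resize(a,None,fx=4,fy=3,interpolation=cv2.INTER_CUBIC))
E
```

```text
29.625 [ 0.62129831 -0.22290212  0.27843492] [ 0.47127733 -0.163179   -0.48201452] [-1.57527155 -0.00399133 -3.09901064]
```

View pics/w22.png

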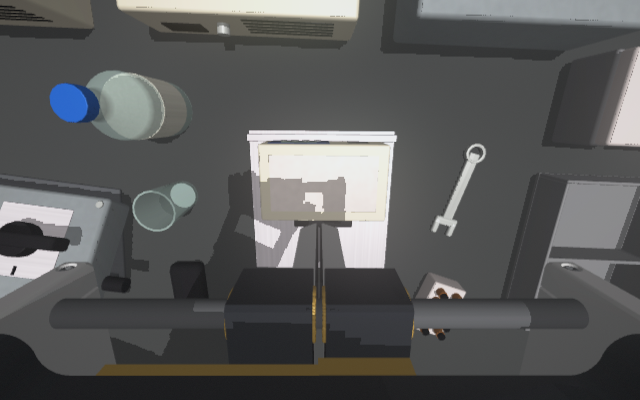

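View pics/s22.png

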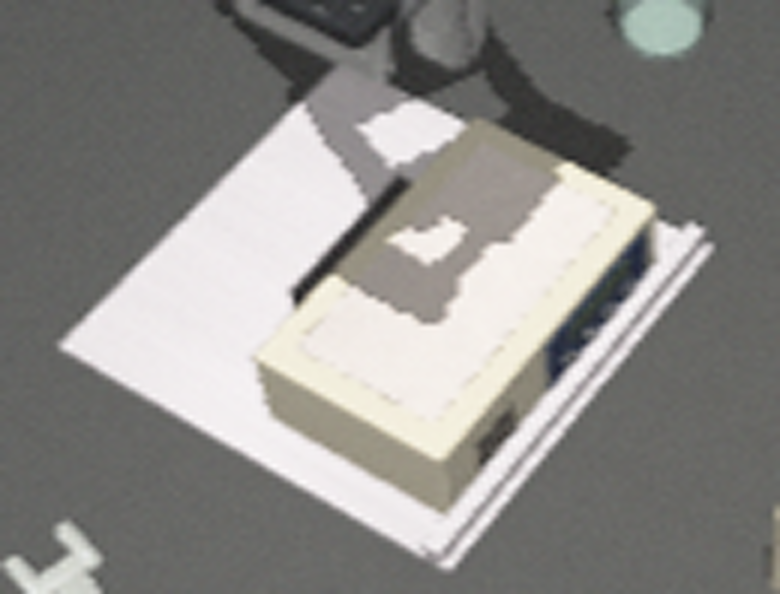

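```bash
python3 - <<'E'
from h import *
import cv2
Z=lambda q:np.round([(q[0]-215+.5)*6-.5,(q[1]-220+.5)*5.4-.5])
lip=lambda y:.662+(-.1097-y)*.0402
print("cam",-R.T@t)
a=cv2.imread("pics/s22.png")
for y in(-.1097,-.13,-.31,-.3387):
  for dx,z,col in((0,.018,(0,0,255)),(0,.004,(0,255,0)),(.015,.018,(255,0,0)),(.015,0,(255,0,255))):
    q=Z(proj((lip(y)+dx,y,z)));print(y,dx,z,q);cv2.circle(a,(int(q[0]),int(q[1])),3,col,-1)
cv2.imwrite("pics/s22d.png",a)
o,p0,R0=cur()
E
python3 m.py "[(655,208),(440,457),(258,360),(478,118)]"
```

```text
cam [ 1.05519451 -0.69166602  1.1576887 ]
-0.1097 0 0.018 [690. 222.]
-0.1097 0 0.004 [690. 235.]
-0.1097 0.015 0.018 [714. 235.]
-0.1097 0.015 0 [714. 252.]
-0.13 0 0.018 [669. 248.]
-0.13 0 0.004 [669. 261.]
-0.13 0.015 0.018 [693. 261.]
-0.13 0.015 0 [693. 278.]
-0.31 0 0.018 [461. 501.]
-0.31 0 0.004 [463. 513.]
-0.31 0.015 0.018 [487. 516.]
-0.31 0.015 0 [489. 531.]
-0.3387 0 0.018 [425. 545.]
-0.3387 0 0.004 [427. 556.]
-0.3387 0.015 0.018 [451. 561.]
-0.3387 0.015 0 [453. 576.]
front+y [ 0.6623 -0.1408  0.074 ] front-y [ 0.6667 -0.3157  0.074 ] rear-y [ 0.5638 -0.3215  0.074 ] rear+y [ 0.5556 -0.1438  0.074 ]
gap +y 0.0009899037559591983 gap -y 0.0036027969740961563 slew deg -0.8565349163662255
```

View pics/s22d.png

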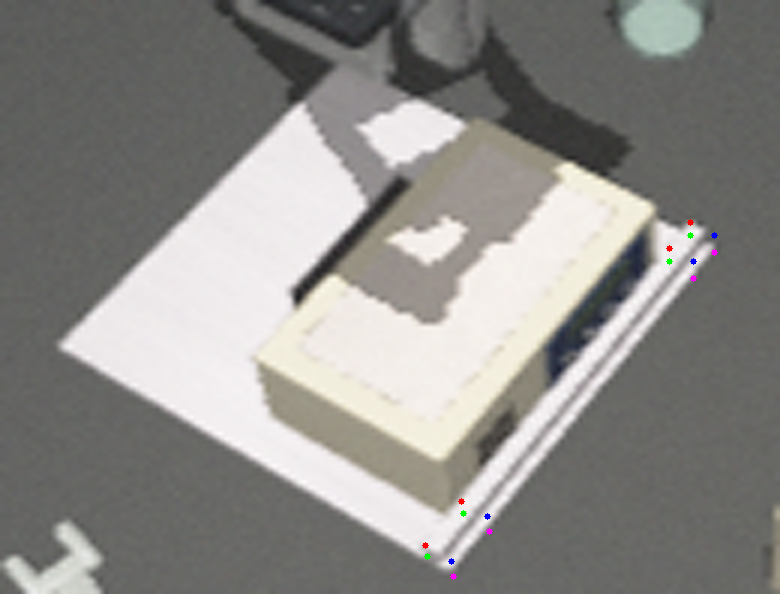

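View pics/w22z.png

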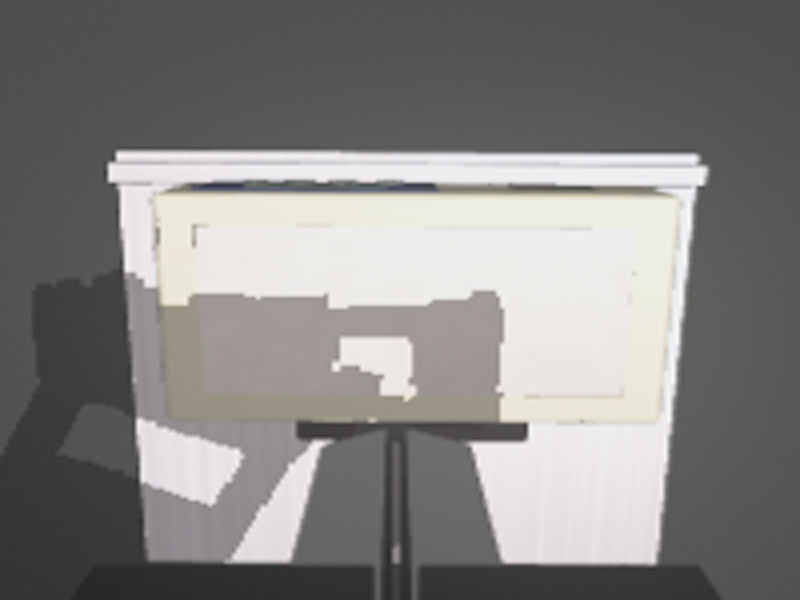

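Run:
```python
from station import camera
import cv2
c=camera("scene");cv2.imwrite("pics/s23.png",c["pixels"][:,:,::-1])
```

```text
(no output)
```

View pics/s23.png

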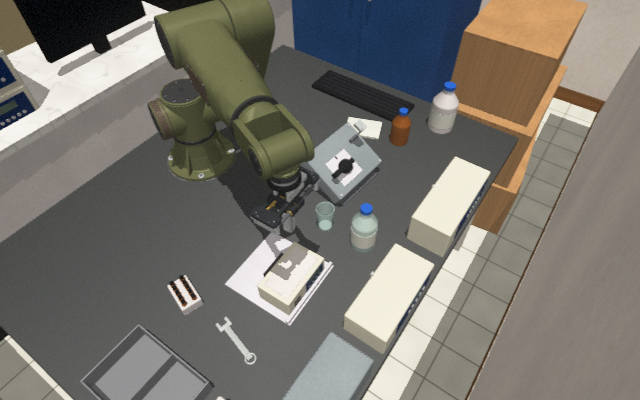

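```bash
python3 -c "
from station import job
print(job.hand_in())"
```

```text
the job is handed in; nothing more can be done
None
```

I turned the lever to off, swung the hasp square to the panel, then walked the power supply to the lip with eight alternate corner pushes. I handed the job in at about 30 s.

- **Lever:** It was pushed against its end stop with about 22 N at the predicted position. Later pictures show it pointing left.
- **Hasp:** It met its stop with about 17 N. After release its edges in the wrist picture were within about 1 pixel of those predicted for 1.571 rad.
- **Power supply:** Both rear corners met a hard stop, with force rising and no further movement (18 to 42 N on one, 21 N on the other). The rear contact points lie within about 0.3° of square to the plate. The largest slew I saw was about 6.5°. The fingers stayed about 15 mm to the side of the fan housing on each push and, by estimate, at least 13 mm behind it on each crossing.
- **Everything else:** The other objects look unmoved in the last scene picture, and the arm stands clear above the plate.

**One check disagreed:** the coarse corner reading from the last scene picture gave gaps of 1 mm and 3.6 mm to the lip, and 0.9° of slew. I trusted the contact evidence and the wrist picture, which show the front against the lip across its whole width.

The 42 N was one fingertip push against the stop, over the 40 N set for the arm and gripper body but well below the 120 N wrist limit. I took the 40 N limit not to cover the fingertips, but I could not confirm that.

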